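# Hang the strainer basket under the tea ball to dry

### The arm

A 6-joint arm with a two-finger parallel gripper is mounted at the origin on the work surface. World frame = base frame: x ahead of the robot, y to its left, z up, the work surface at z = 0. Lengths are in m, angles in rad, forces in N, time in s.
With the tool pointing down it reaches from about 0.3 to 0.875 m from the base axis. Payload 6.4 kg.
Tool frame: the origin (TCP) lies midway between the tips of the shut fingers; the grasp point (between the pads) lies 19 mm behind it; z points along the fingers, x is the direction in which the jaws open and shut, and the axes are right-handed (so a half turn about z gives the same grasp; the last joint's range is limited). The gripper opens to 88 mm and grips with 3 to 60 N. Pads are 18 mm wide; open, the fingers measure 123 mm over their backs; the gripper's body (75 mm by 187 mm) begins 45 mm behind the grasp point.
Start: joints at [1.119, 0.181, 1.607, -0, 1.354, -0.206], TCP at [0.14, 0.558, 0.208] pointing down, gripper open.
Joint ranges: [-2.99, 2.99], [-0.89, 2.07], [0.3, 2.58], [-1.14, 4.28], [0, 2.63], [-3.12, 3.12]. Speed limits (rad/s): [2.57, 2.57, 3.01, 3.14, 3.14, 3.14].

### API

Orientations are given as [roll, pitch, yaw] about the fixed x, y, z axes, in that order (R = Rz(yaw) Ry(pitch) Rx(roll)).
In Python, from rig import manip, eyes gives the robot as it stands.
- The arm moves only by the tool carry_out, never from a script. Its argument "plan" is one flat list of numbers, 4 for each row, row after row: the shift along the tool's x, y, z in units of 250 mm (1.0 is 250 mm), then the turn about the tool's z in units of 90 degrees (1.0 is 90 degrees). A call has 1 to 5 rows; each row is the pose to reach, as a shift and turn from the pose commanded when the call began, along the tool's axes at that moment; what a row does not reach only later rows make up. A row lasts 1/8 s, in which the tool goes at most 62.5 mm and 10.7 degrees, less where a joint would pass 70% of its speed; a pose out of reach is approached as far as the arm can. A call with a number of a shift or a turn outside -1 to 1 is refused whole. A call with a gripper value outside its range is refused whole. "hand" is the closure, from -1 (fully open) to 1 (shut), so that 0 is half open, set as the call begins (left out, the last holds). The fingers move at their own pace and stop on an object; "grip_force" is the grip in N (left out, the last holds). Time passes only in rows, so rows that repeat a pose let the fingers close. It gives the time, the measured TCP pose, the force and the opening at its end, in the units of the state.
- manip.sense(): the state, without advancing time (a new reading comes with each control period).
- eyes.grab_frame(name): name is "scene" or "side" or "wrist"; returns a dict with "image" (480x640x3 uint8, red, green, blue), "fx", "fy", "cx", "cy" (pixels), "k1" (the pictures are not rectified: a ray, as slopes to the right and down, at radius r is drawn at 1 + k1 r^2 times it, then the intrinsics apply), "R" (3x3) and "t" (3): a world point X has camera coordinates R X + t. Camera axes: x right, y down, z forward; pixel columns grow to the right and rows downward; lengths in m; the calibration is good to about 2 mm. A picture is of the moment at which its call begins. There is no depth.
- manip.hand_in(): hands the job in, once; it reports no verdict.
The state is a dict: "time_s": time; "joint_positions": joint angles; "qd": joint speeds; "joint_efforts": joint torques, N m; "eef_pos": TCP position; "tool_rot": TCP orientation; "contact_force": force on the tool from outside, world axes, zero at the start; "torque": the same for the moment, N m; "finger_gap": opening from 0.0 (shut) to 1.0 (fully open).
Only numpy, scipy, OpenCV 4.12 (cv2) and the standard library are available. Lean on these libraries where they do the work, as an engineer would, in place of code of your own. Each camera call takes 0.05 s, during which the arm holds its last target.

### The job

Hang the steel strainer basket up to dry under the tea ball on the drying stand: pass its snap hook through the tea ball's lower loop, press it gently down over the loop's bar until the sprung latch snaps shut beneath the bar, and before you let go draw it lightly down until the loop carries about half a kilo in all, steady for a moment, to be sure it has taken. The loop is also what pulls the tea ball open, so never load it with more than 700 grams; keep the basket upright, and leave the chain hanging still with everything else on the desk undisturbed.

Things in the scene. Friction and masses are not known exactly. Their poses are not given: they have to be found in the camera images.
- strainer: Steel strainer basket, about 120 g, 137 mm tall, upright on the rest dish. Perforated bowl 65 mm wide, 40 mm deep; wire bail across y, apex 76 mm up, carrying a snap hook. Origin: centre of the bowl's underside; z up, grip along -x, small rest lug along +x. Balanced about its z axis, so it hangs upright by the hook.
- strainer_grip (a point): Middle of the strainer's wooden grip, a block 48 mm long (strainer's x), 12 mm wide (y), 26 mm high (z); 81 mm from the strainer's axis, 40 mm above its underside. Strainer's axes. The grip may tilt a little in the fingers under load.
- hook_seat (a point): Where the middle of a 5 mm bar lies when seated in the top of the strainer's hook: on its axis, 130 mm above its underside, 7 mm below the hook's top. Strainer's axes. The hook (4 mm wire, in the x-z plane) opens downward: shank on the grip side at x = -9 mm, from 6 mm above to 40 mm below this point. Inside it is 14 mm wide.
- hook_tip (a point): Lower end of the hook's free tip, 24 mm below hook_seat, at x = +9 mm. Strainer's axes. A bar passes under the tip from the +x side, with its middle 8 to 14 mm below this point, until it lies on the strainer's axis; when the hook is then lowered, the bar goes up between shank and tip to the seat, through the latch.
- latch (a joint): Angle (rad) of the sprung brass latch closing the hook's mouth: 0 shut (level, 22 mm below hook_seat), 1.4 swung up against the shank, on which it is pivoted; opens only upward. A bar below it must press with up to 3 or 4 N to swing it up, then less; it snaps shut under the bar about 15 mm after first touch, and some 9 mm of free travel follow to the seat, a hard stop to be felt for.
- teaball: First item: steel tea ball, 100 g, hanging free on the upturned end of the stand's arm, easily swung or lifted off. Origin: in its 12 mm wide strap eye, on the arm's axis. Below: ball 36 mm across, centre 38 mm down; under it a stiff pull stem with the lower wire loop. z up, x as the stand's. More than about 12 N on the loop draws the stem out and opens the ball.
- gland (a point): On the tea ball, 60 mm below its origin: where the pull stem leaves the ball. The stem stands out by 0 to 10 mm, as last left; how far is not measured. Below: lower loop of 5 mm wire in the y-z plane, inside 37 mm wide, 47 mm clear height; the middle of its bottom bar is 57 mm (stem in) to 67 mm (out) below this point, its ends 5 mm higher; loop's full width from 36 mm above the bar.
- stand: Fixed steel drying stand. Origin on the desk under the hanging chain; drip base 180 x 130 mm, 19 mm high, from x = -70 to +110 mm; post 12 mm thick at x = +88 mm, 290 mm high; from its top a 7 mm arm runs back to the chain, 315 mm up there, with an upturned end to 340 mm at x = -17 mm. Work on the chain from its -x side.
- stand_hook (a point): Point on the axis of the stand's arm where the tea ball's eye hangs, 315 mm above the desk.
- dish: Fixed stoneware rest dish, 100 mm across, rim 12 mm high, floor 6 mm high, on which the strainer stands at the start.
- gaiwan: Bystander: lidded stoneware gaiwan on its saucer, 110 mm across, 90 mm high; origin at the centre of its underside.
- pitcher: Bystander: glass serving pitcher, 72 mm across, 85 mm high, handle on its +y side; origin under its centre.
- caddy: Bystander: steel tea caddy, 70 mm across, 102 mm high; origin under its centre.
- scoop: Bystander: wooden tea scoop lying on the desk, 185 mm long along its x, 32 mm wide, 15 mm high.
- rack_porcelain: Bystander: slotted rack with three porcelain cups, 85 x 235 x 52 mm, long along y; origin under its centre.
- rack_glass: Bystander: slotted rack with three glass cups, 85 x 235 x 52 mm, long along y; origin under its centre.
Not all that is in view belongs to the job. What is shaped like the strainer but green or orange is not meant. There is more than one size of the teaball; the job needs the smaller.

How it is judged:
By the outcome, as a careful person would: the job done as asked, in the order asked, and still so for the second after the job is handed in, with the robot touching nothing.
It also fails if it takes over 72 s, if anything falls off the work surface, if the arm or the gripper's body presses on something with over 40 N, if the wrist force passes 120 N, or if a joint passes its speed limit or range.

## Working session

There is one attempt and no reset: what is moved stays moved. The work goes in short steps, Python scripts to look and compute and a tool call to move; the robot and the scene stay as the last step left them, time stands still between calls to the robot, and variables do not carry over. Pictures are saved under pics/ and viewed, and the job is handed in when it is done.

Besides the shell and the picture viewer there is one more tool, called after "Request:" by a JSON object that holds its "method" and its "body", one argument or row to a line. carry_out: Moves the arm, as the interface text tells. Shifts and turns lie within -1 to 1; 1 stands for 250 mm of shift or 90 degrees of turn. Its arguments: {"type":"object","properties":{"plan":{"type":"array"},"hand":{"type":"number"},"grip_force":{"type":"number"}},"required":["plan"]}

```bash
ls; mkdir -p pics; python3 - <<'E'
from rig import manip, eyes
import cv2
print(manip.sense())
for n in ["scene","side","wrist"]:
    f=eyes.grab_frame(n); cv2.imwrite(f"pics/{n}0.png",f["image"][:,:,::-1])
    print(n,{k:f[k] for k in f if k!="image"})
E
```

```text
pics
{'time_s': 0.0, 'joint_positions': array([ 1.11868531e+00,  1.81526475e-01,  1.60798912e+00, -2.40999004e-05,
        1.35377510e+00, -2.06311993e-01]), 'qd': array([-0.00127761, -0.00026536,  0.0005197 , -0.00163772, -0.00086631,
        0.00232315]), 'joint_efforts': array([-1.56430466e-03, -4.33849275e+01, -3.41855049e+01,  7.02492055e-02,
        3.84652941e-02, -1.05116733e-04]), 'eef_pos': array([0.13965678, 0.55718982, 0.20702749]), 'tool_rot': array([-3.14126783e+00,  1.66685818e-03,  1.32500278e+00]), 'contact_force': array([ 0.3692795 , -0.2068579 , -0.28435186]), 'torque': array([-0.00705797,  0.03088752,  0.0224899 ]), 'finger_gap': 1.0012030582836313}
scene {'fx': 481.8560999467129, 'fy': 481.8560999467129, 'cx': 325.30997205596634, 'cy': 243.36518593879111, 'k1': -0.09027089843111345, 'R': array([[ 0.66008219,  0.75109639, -0.01207085],
       [ 0.59774149, -0.53490676, -0.59714308],
       [-0.4549688 ,  0.38694827, -0.80204391]]), 't': array([-0.35513728, -0.18218376,  1.72259085])}
side {'fx': 468.1170062575132, 'fy': 468.1170062575132, 'cx': 318.40703823985945, 'cy': 246.3337887688438, 'k1': -0.01274765559131075, 'R': array([[ 0.7149145 , -0.69915064,  0.00925362],
       [-0.40326959, -0.42310138, -0.81139316],
       [ 0.57120127,  0.57634504, -0.5844275 ]]), 't': array([-0.38743644,  0.3464316 ,  1.02126845])}
wrist {'fx': 432.2448340897674, 'fy': 432.2448340897674, 'cx': 319.4129794803418, 'cy': 232.19442134125492, 'k1': -0.03920119499795911, 'R': array([[ 2.42798797e-01,  9.70076569e-01, -4.41834310e-04],
       [ 9.37706038e-01, -2.34580106e-01,  2.56280237e-01],
       [ 2.48507808e-01, -6.26388441e-02, -9.66602423e-01]]), 't': array([-0.57440725, -0.0348898 ,  0.38874191])}
```

View pics/scene0.png

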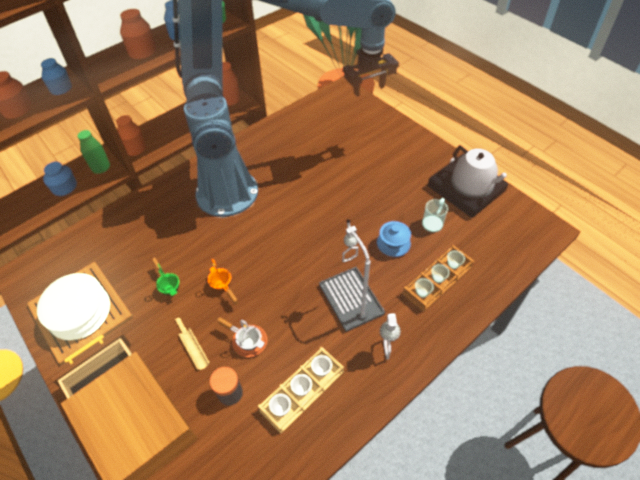

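View pics/side0.png

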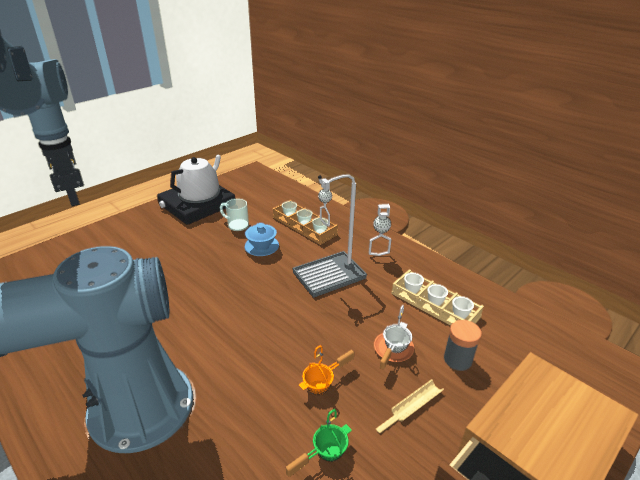

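View pics/wrist0.png

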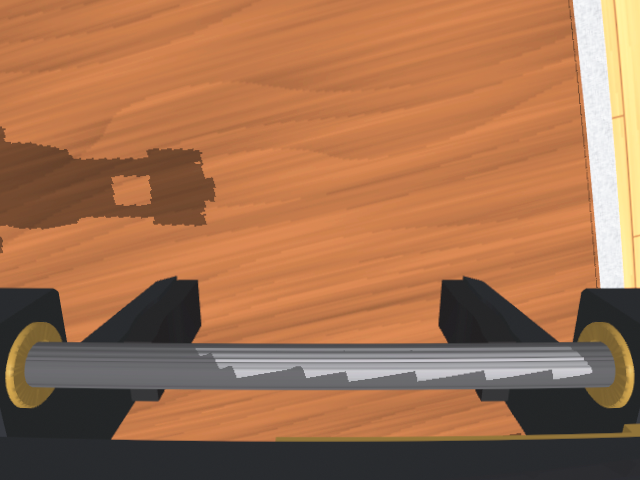

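```bash
cat > h.py <<'E'
import numpy as np, cv2
from scipy.optimize import least_squares
def K(f): return np.array([[f["fx"],0,f["cx"]],[0,f["fy"],f["cy"]],[0,0,1]])
def proj(f,X):
    X=np.atleast_2d(X).astype(float)
    r,_=cv2.Rodrigues(f["R"]); p,_=cv2.projectPoints(X,r,f["t"],K(f),np.array([f["k1"],0,0,0.]))
    return p[:,0]
def ray(f,uv):
    p=cv2.undistortPoints(np.array([[uv]],float),K(f),np.array([f["k1"],0,0,0.]))[0,0]
    return -f["R"].T@f["t"], f["R"].T@np.array([p[0],p[1],1])
def onz(f,uv,z):
    o,d=ray(f,uv); return o+d*(z-o[2])/d[2]
def tri(fs,uvs):
    A=np.zeros((3,3));b=np.zeros(3)
    for f,uv in zip(fs,uvs):
        o,d=ray(f,uv); d/=np.linalg.norm(d); P=np.eye(3)-np.outer(d,d); A+=P;b+=P@o
    X=np.linalg.solve(A,b); return X,[proj(f,X)[0]-uv for f,uv in zip(fs,uvs)]
def crop(f,c,w,h,s,name):
    x,y=int(c[0]-w/2),int(c[1]-h/2); x=max(x,0);y=max(y,0)
    im=f["image"][y:y+h,x:x+w,::-1]; im=cv2.resize(im,None,fx=s,fy=s,interpolation=cv2.INTER_CUBIC)
    for g in range(((x+9)//10)*10,x+w,10): cv2.putText(im,str(g),((g-x)*s,8),0,0.3,(255,255,255)); cv2.line(im,((g-x)*s,10),((g-x)*s,16),(255,255,255))
    for g in range(((y+9)//10)*10,y+h,10): cv2.putText(im,str(g),(0,(g-y)*s+3),0,0.3,(255,255,255)); cv2.line(im,(20,(g-y)*s),(26,(g-y)*s),(255,255,255))
    cv2.imwrite(name,im)
E
python3 - <<'E'
from rig import manip, eyes
import pickle
from h import *
S={n:eyes.grab_frame(n) for n in ["scene","side"]}
pickle.dump(S,open("f0.pkl","wb"))
crop(S["scene"],(350,280),100,150,5 if 0 else 5,"pics/a1.png") if 0 else None
crop(S["scene"],(355,275),130,120,5,"pics/sc_stand.png")
crop(S["side"],(335,240),120,130,5 if 0 else 4,"pics/si_stand.png")
crop(S["scene"],(240,335),80,60,8,"pics/sc_str.png")
crop(S["side"],(395,340),80,80,7,"pics/si_str.png")
E
```

```text
(no output)
```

View pics/sc_stand.png

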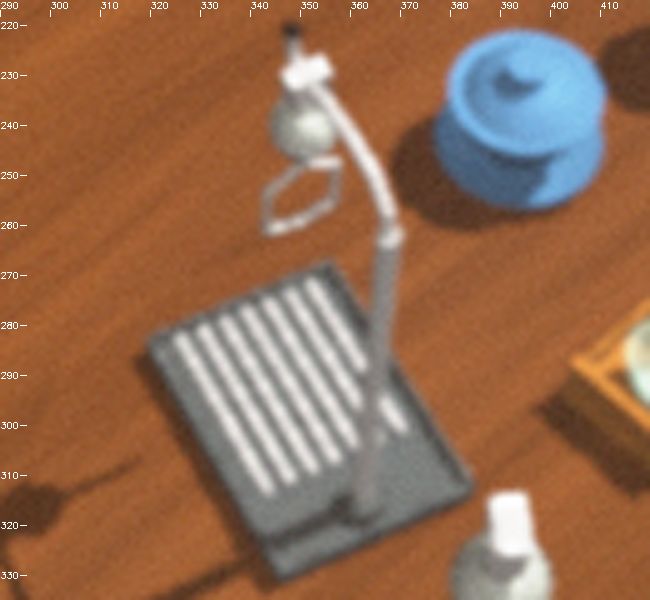

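View pics/si_stand.png

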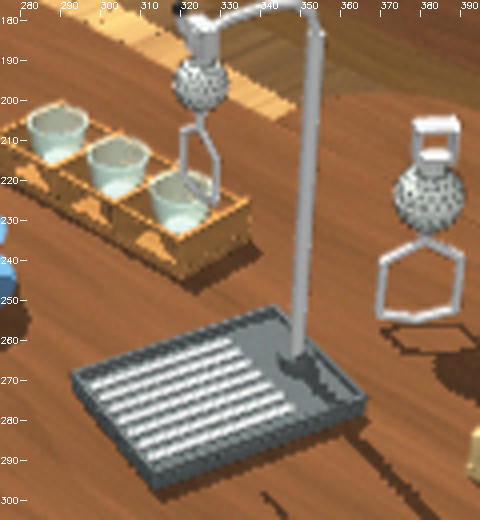

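View pics/sc_str.png

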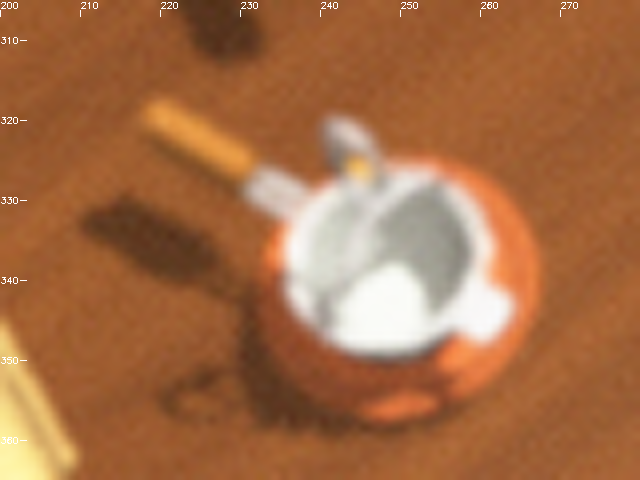

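View pics/si_str.png

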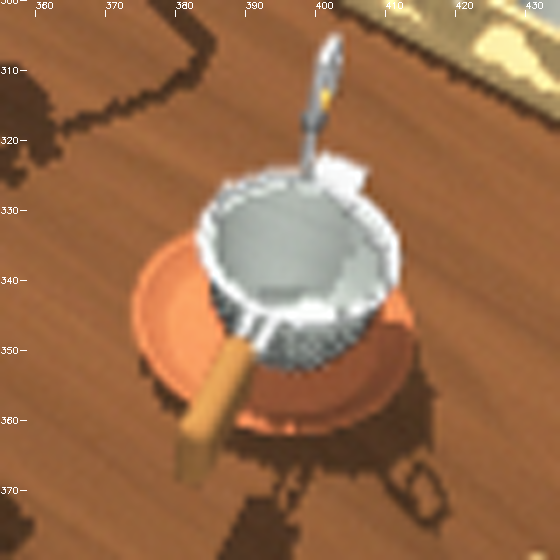

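```bash
python3 - <<'E'
import pickle
from h import *
S=pickle.load(open("f0.pkl","rb")); A,B=S["scene"],S["side"]
fs=[A,B]
def T(n,a,b):
    X,e=tri(fs,[np.array(a),np.array(b)]); print(n,X.round(4),np.round(e,1).tolist()); return X
c=[[-70,65],[110,65],[110,-65],[-70,-65]]
ua=[(356,268),(385,313),(346,329),(319.6,283)]
ub=[(293.75,268),(344.25,251.75),(366.75,274.25),(313.75,292.5)]
for i in range(4): T("base%d"%i,ua[i],ub[i])
def res(p):
    x,y,th=p; R=np.array([[np.cos(th),-np.sin(th)],[np.sin(th),np.cos(th)]])
    X=[np.r_[R@np.array(q)/1000+[x,y],0.019] for q in c]
    return np.r_[(proj(A,X)-ua).ravel(),(proj(B,X)-ub).ravel()]
s=least_squares(res,[0.6,0.2,0.3],loss="soft_l1"); print("stand",s.x,np.degrees(s.x[2]),res(s.x).round(1))
x,y,th=s.x
for X in ([x,y,.315],[x+.088*np.cos(th),y+.088*np.sin(th),.29],[x-.017*np.cos(th),y-.017*np.sin(th),.34]): print(proj(A,X),proj(B,X))
T("bar-l?",(343,260.5),(321.5,221.5)); T("bar-r",(356.6,255.6),(328.75,225.5))
T("bar-swapl",(343,260.5),(328.75,225.5)); T("bar-swapr",(356.6,255.6),(321.5,221.5))
T("eye?",(351,229),(325,182)); T("armend",(348,221),(319,177))
T("ball",(350.5,241),(324.5,195.5))
f=[1]
from rig import manip,eyes
w=eyes.grab_frame("wrist"); print("cam",-w["R"].T@w["t"])
E
```

```text
base0 [0.5515 0.1158 0.0134] [[-0.1, 0.2], [-0.2, -0.1]]
base1 [0.723  0.0706 0.0107] [[-0.2, 0.4], [-0.3, -0.2]]
base2 [ 0.6864 -0.0525  0.0139] [[-0.4, 0.7], [-0.6, -0.5]]
base3 [ 0.5177 -0.0055  0.0142] [[-0.1, 0.1], [-0.1, -0.1]]
stand [ 0.6002798   0.03535413 -0.26943906] -15.437720926803522 [-0.1 -1.3 -0.2 -0.5 -0.8  1.4 -1.4 -0.6 -0.7 -1.5  0.4 -2.2  1.1 -1.6
  0.1 -0.5]
[[350.71762723 231.27478868]] [[326.16890487 181.54271348]]
[[367.04799931 262.81184348]] [[354.6087333  182.61390382]]
[[347.84552155 220.26849642]] [[320.49545346 174.18427046]]
bar-l? [0.5882 0.0278 0.1951] [[1.3, -3.1], [2.6, 2.2]]
bar-r [0.6087 0.0463 0.1835] [[-2.3, 5.1], [-4.1, -3.7]]
bar-swapl [0.5934 0.0173 0.1933] [[-0.2, 0.6], [-0.5, -0.4]]
bar-swapr [0.6035 0.0576 0.1848] [[-0.6, 1.4], [-1.1, -1.0]]
eye? [0.5969 0.0384 0.3153] [[-0.3, 0.8], [-0.6, -0.6]]
armend [0.5814 0.0429 0.332 ] [[-0.0, 0.1], [-0.1, -0.1]]
ball [0.5991 0.038  0.2726] [[0.2, -0.4], [0.3, 0.3]]
cam [0.07563562 0.57350794 0.3848111 ]
```

```bash
python3 - <<'E'
import pickle
from h import *
S=pickle.load(open("f0.pkl","rb")); A,B=S["scene"],S["side"]
fs=[A,B]
def T(n,a,b):
    X,e=tri(fs,[np.array(a),np.array(b)]); print(n,X.round(4),np.round(e,1).tolist()); return X
h=T("hook",(242.3,319.8),(402.9,305.6))
g0=T("gripend",(218,319.4),(382,365)); g1=T("gripin",(231,327.5),(390.5,349.3))
l=T("lug",(261,344),(404.3,324.6)); r=T("rim",(248.8,337.8),(398.3,335))
P=[(0,0,137),(0,0,40),(-81,0,46),(0,33,40),(0,-33,40)]
print(np.degrees(np.arctan2(*(g1-g0)[1::-1])),np.degrees(np.arctan2(*(r-g0)[1::-1])),np.degrees(np.arctan2(*(l-r)[1::-1])))
E
```

```text
hook [ 0.5323 -0.2837  0.1436] [[-0.5, 0.7], [-0.8, -0.5]]
gripend [ 0.4328 -0.3157  0.0458] [[-0.2, 0.3], [-0.4, -0.3]]
gripin [ 0.4806 -0.3023  0.0497] [[-0.1, 0.1], [-0.2, -0.1]]
lug [ 0.5746 -0.2698  0.0428] [[-0.5, 0.8], [-0.9, -0.6]]
rim [ 0.5362 -0.2825  0.0422] [[-0.2, 0.3], [-0.4, -0.3]]
15.667001650218525 17.827748775533756 18.305148790523273
```

```bash
cat >> h.py <<'E'
def shift(tgt,yaw=None,s=None):
    "shift/turn units from measured pose to world target TCP"
    from rig import manip
    s=s or manip.sense(); p=s["eef_pos"]; r,pi,y=s["tool_rot"]
    from scipy.spatial.transform import Rotation as Ro
    M=Ro.from_euler("xyz",s["tool_rot"]).as_matrix()
    d=M.T@(np.array(tgt)-p)
    t=0 if yaw is None else -np.degrees((yaw-y+np.pi)%(2*np.pi)-np.pi)/90
    return (d/0.25).round(4),round(t,4)
E
python3 - <<'E'
from h import *
import pickle
print(shift([.36,.12,.215],1.87),shift([.457,-.308,.215],1.87))
S=pickle.load(open("f0.pkl","rb"))
print(onz(S["scene"],(220,278),.04),onz(S["scene"],(168,284),.04))
E
```

```text
(array([-1.4834,  1.2802, -0.0289]), np.float64(-0.347)) (array([-3.0495,  2.0731, -0.0281]), np.float64(-0.347))
[ 0.31521346 -0.22988976  0.04      ] [ 0.22723059 -0.36187705  0.04      ]
```

Request:
{"method": "carry_out", "body": {
  "plan": [-0.18,0.155,-0.02,-0.1,-0.36,0.31,-0.03,-0.2,-0.54,0.465,-0.03,-0.3,-0.72,0.62,-0.03,-0.345,-0.9,0.775,-0.03,-0.345],
  "hand": -1
}}

```text
time_s: 0.92
eef_pos: [0.2736, 0.2908, 0.2156]
tool_rot: [3.141, -0.0, 1.868]
contact_force: [0.8, 0.2, -0.1]
finger_gap: 0.999
```

```bash
python3 - <<'E'
from h import *
import pickle
print(shift([.37,.10,.215],1.87),shift([.457,-.308,.215],1.87))
S=pickle.load(open("f0.pkl","rb"))
print(onz(S["scene"],(235,300),.04))
E
```

```text
(array([-0.8427,  0.1449,  0.0026]), np.float64(-0.001)) (array([-2.505e+00, -1.100e-03,  2.200e-03]), np.float64(-0.001))
[ 0.40898565 -0.23978469  0.04      ]
```

Request:
{"method": "carry_out", "body": {
  "plan": [-0.22,0.05,0,0,-0.44,0.08,0,0,-0.66,0.09,0,0,-0.83,0.09,0,0,-1.0,0.08,0,0],
  "hand": 0.1
}}

```text
time_s: 1.55
eef_pos: [0.3655, 0.0575, 0.2157]
tool_rot: [3.141, 0.0, 1.866]
contact_force: [0.8, 0.8, -0.4]
finger_gap: 0.464
```

```bash
python3 - <<'E'
from h import *
print(shift([.457,-.308,.2],1.868))
E
```

```text
(array([-1.505 , -0.0758,  0.0632]), np.float64(-0.0011))
```

Request:
{"method": "carry_out", "body": {
  "plan": [-0.23,-0.01,0,0,-0.46,-0.02,0.01,0,-0.69,-0.03,0.02,0,-0.9,-0.05,0.03,0,-1.0,-0.06,0.04,0]
}}

```text
time_s: 2.17
eef_pos: [0.4239, -0.1872, 0.2053]
tool_rot: [3.142, 0.0, 1.864]
contact_force: [0.4, 1.5, -0.0]
finger_gap: 0.448
```

Request:
{"method": "carry_out", "body": {
  "plan": [-0.23,-0.01,0.02,0,-0.4,-0.02,0.03,0,-0.5,-0.02,0.03,0,-0.5,-0.02,0.03,0,-0.5,-0.02,0.03,0]
}}

```text
time_s: 2.8
eef_pos: [0.4552, -0.3045, 0.1977]
tool_rot: [-3.141, -0.001, 1.867]
contact_force: [0.1, -0.4, 0.1]
finger_gap: 0.454
```

```bash
python3 - <<'E'
from h import *
from rig import eyes
import pickle
w=eyes.grab_frame("wrist"); pickle.dump(w,open("w1.pkl","wb"))
crop(w,(320,240),640,480,1,"pics/w1.png")
print(shift([.457,-.308,.2],1.868))
E
```

```text
(array([-0.0163,  0.0024, -0.0087]), np.float64(-0.0002))
```

View pics/w1.png

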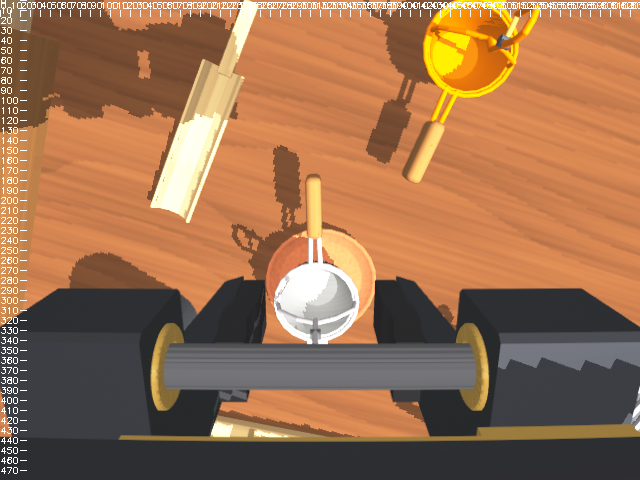

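```bash
python3 - <<'E'
from h import *
import pickle
w=pickle.load(open("w1.pkl","rb"))
crop(w,(315,255),110,150,5 if 0 else 4,"pics/w1c.png")
a=onz(w,(314,177),.057);b=onz(w,(315,238),.059);print(a,b,(a+b)/2,np.degrees(np.arctan2(*(b-a)[1::-1])), np.linalg.norm(b-a))
E
```

```text
[ 0.4335141  -0.31474528  0.057     ] [ 0.47740937 -0.30065283  0.059     ] [ 0.45546174 -0.30769906  0.058     ] 17.799075597909948 0.04614532798601861
```

View pics/w1c.png

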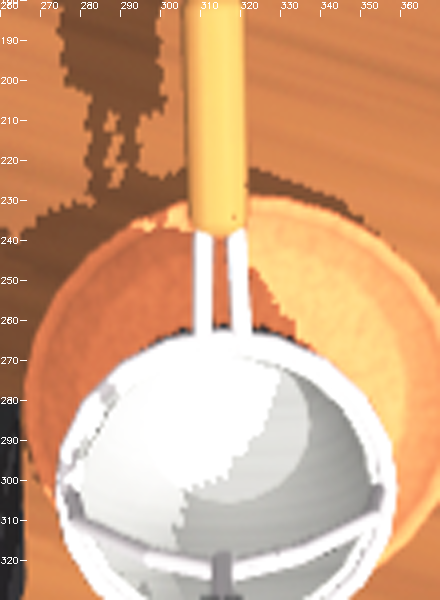

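```bash
python3 - <<'E'
from h import *
import pickle
w=pickle.load(open("w1.pkl","rb"))
g=onz(w,(312.8,205),.059);r=onz(w,(316.6,303),.046);h=onz(w,(315.5,320),.082)
a=onz(w,(312.6,180),.059);b=onz(w,(313.5,236),.059)
print(g,r,h,[np.degrees(np.arctan2(*v[1::-1])) for v in (r-g,h-g,b-a)],np.linalg.norm((r-g)[:2]))
print(shift([.4562,-.308,.2]))
E
```

```text
[ 0.45348802 -0.30961329  0.059     ] [ 0.53378676 -0.28230926  0.046     ] [ 0.53159998 -0.28364246  0.082     ] [np.float64(18.77960001004675), np.float64(18.391043044748344), np.float64(17.69991130774839)] 0.08481390262724048
(array([-0.0153, -0.0007, -0.0087]), 0)
```

Request:
{"method": "carry_out", "body": {
  "plan": [-0.016,-0.001,0.15,-0.012,-0.016,-0.001,0.35,-0.012,-0.016,-0.001,0.55,-0.012,-0.016,-0.001,0.683,-0.012,-0.016,-0.001,0.683,-0.012]
}}

```text
time_s: 3.48
eef_pos: [0.4547, -0.3065, 0.025]
tool_rot: [-3.139, -0.005, 1.887]
contact_force: [-0.7, -0.0, 0.6]
finger_gap: 0.45
```

Request:
{"method": "carry_out", "body": {
  "plan": [0,0,0,0,0,0,0,0,0,0,0,0,0,0,0,0],
  "hand": 1,
  "grip_force": 30
}}

```text
time_s: 3.98
eef_pos: [0.4567, -0.3097, 0.028]
tool_rot: [3.141, 0.001, 1.886]
contact_force: [-0.2, -0.5, 0.7]
finger_gap: 0.025
```

```bash
python3 - <<'E'
from h import *
from rig import eyes,manip
import pickle
w=eyes.grab_frame("wrist"); pickle.dump(w,open("w2.pkl","wb"))
crop(w,(320,240),640,480,1,"pics/w2.png")
s=manip.sense();print(s["eef_pos"],s["tool_rot"],s["contact_force"],s["torque"],s["finger_gap"])
E
```

```text
[ 0.45662523 -0.3096582   0.02774367] [3.14121909e+00 9.09649913e-04 1.88573301e+00] [-0.27446683  0.61814986  0.56064835] [0.00616027 0.07226947 0.06595584] 0.0017716992061104306
```

View pics/w2.png

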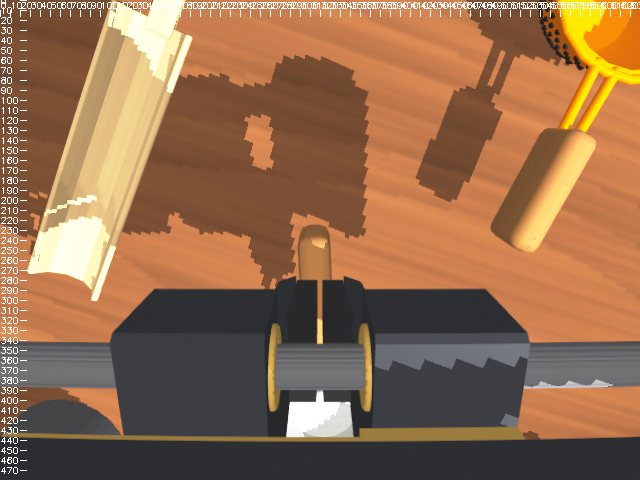

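```bash
python3 - <<'E'
from h import *
from rig import eyes,manip
import pickle
S={n:eyes.grab_frame(n) for n in ("scene","side")}; pickle.dump(S,open("f2.pkl","wb"))
crop(S["scene"],(240,325),100,80,7,"pics/sc2.png")
crop(S["side"],(395,335),100,100,6,"pics/si2.png")
s=manip.sense();print(s["finger_gap"],s["time_s"])
E
```

```text
0.00660041045857485 4.125
```

View pics/sc2.png

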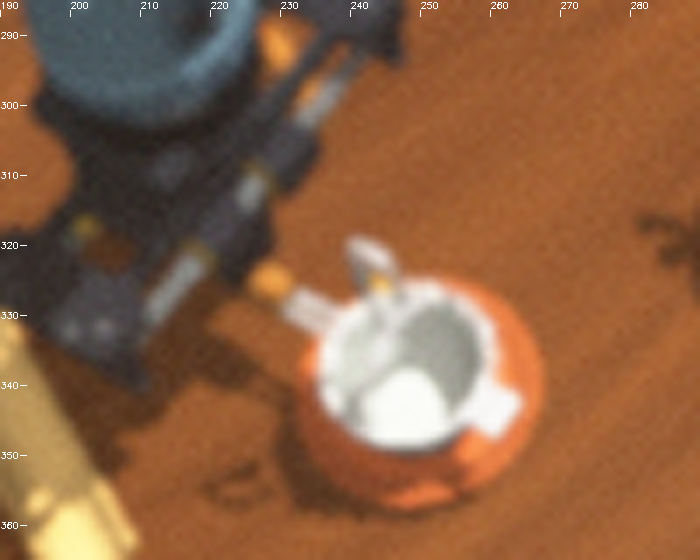

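View pics/si2.png

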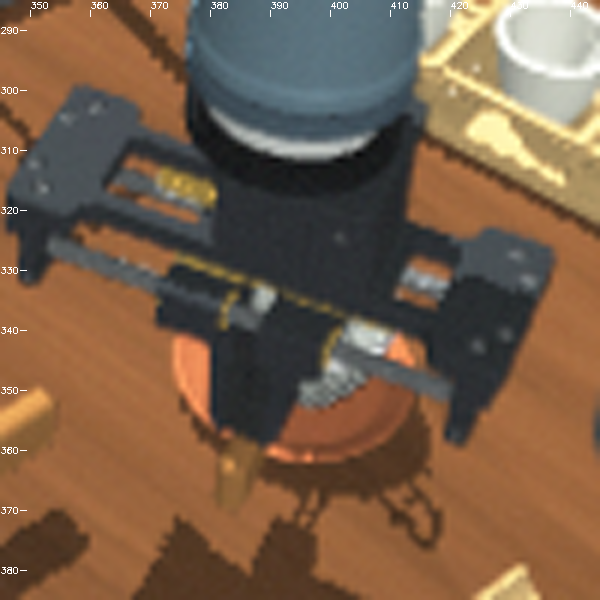

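```bash
python3 - <<'E'
from h import *
import pickle
w=pickle.load(open("w2.pkl","rb"))
crop(w,(320,320),130,230,4 if 0 else 3,"pics/w2c.png")
s=dict(); print(proj(w,[[.4555,-.3085,.059],[.4375,-.314,.059],[.4326,-.316,.059],[.4783,-.301,.059],[.4555,-.3085,.047],[.4566,-.3097,.0277]]))
E
```

```text
[[322.66108927 302.04993663]
 [323.77323283 253.06077342]
 [322.72936869 238.73871591]
 [322.67514694 360.05382473]
 [322.46778494 289.43811825]
 [318.80756148 273.84457581]]
```

View pics/w2c.png

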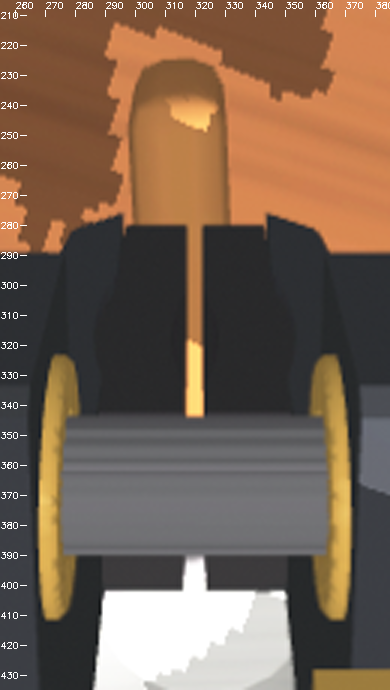

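```bash
python3 - <<'E'
from h import *
import pickle
w1=pickle.load(open("w1.pkl","rb"));w2=pickle.load(open("w2.pkl","rb"));S=pickle.load(open("f0.pkl","rb"))
for w,uv,wd in ((w2,(312,255),32),(w1,(313,205),14)):
    o,d=ray(w,uv); print(o,o+d*w["fx"]*.012/wd)
# triangulate between w1,w2 grip far end top, 
print(tri([w1,w2],[np.array([313,177]),np.array([311.5,227])]))
print(tri([w1,S["scene"],S["side"]],[np.array([313,177]),np.array([218.5,319]),np.array([382.,363])]))
for x in (-105,-57):
  for z in (27,53):
    c,s=np.cos(.31),np.sin(.31); X=[.5335+c*x/1000,-.2825+s*x/1000,.006+z/1000]
    print(x,z,proj(S["scene"],X),proj(S["side"],X),proj(w1,X),proj(w2,X))
E
```

```text
[ 0.39361817 -0.32981186  0.20523204] [ 0.44205363 -0.31707287  0.05080935]
[ 0.391933   -0.32373863  0.37498599] [ 0.462805   -0.3072998   0.01091508]
(array([ 0.43964144, -0.31645736,  0.01662548]), [array([-2.58626416, -0.02782785]), array([4.76810043, 0.13203229])])
(array([ 0.43466869, -0.31457372,  0.04970739]), [array([0.87871363, 0.24108696]), array([-0.29784003,  0.27242772]), array([-0.14539893, -0.15099548])])
-105 27 [[219.10887651 321.71532209]] [[380.8638443  367.97761578]] [[314.5904412  173.02832059]] [[325.02840734 224.5890499 ]]
-105 53 [[217.35342907 317.45023881]] [[381.87800896 360.37676942]] [[314.25403021 177.43683499]] [[325.88816506 242.33438017]]
-57 27 [[232.34373444 329.48093252]] [[388.43193984 353.73829798]] [[315.52454421 231.72887262]] [[324.05063011 330.52912606]]
-57 53 [[230.77072327 325.29062773]] [[389.51952769 346.1762741 ]] [[315.27279429 240.47275368]] [[324.6885157  362.86663302]]
```

```bash
python3 - <<'E'
from h import *
import pickle
w2=pickle.load(open("w2.pkl","rb"));S2=pickle.load(open("f2.pkl","rb"));S=pickle.load(open("f0.pkl","rb"))
ty=np.array([np.sin(1.886),-np.cos(1.886),0])
for dy in (-.009,.009):
  for z in (.0277,.047,.065):
    X=np.array([.4566,-.3097,z])+dy*ty; print(dy,z,proj(w2,X),proj(S2["side"],X),proj(S2["scene"],X))
# side diff
a,b=S["side"],S2["side"]
im=np.hstack([f["image"][300:400,345:445,::-1] for f in (a,b)]); cv2.imwrite("pics/cmp.png",cv2.resize(im,None,fx=4,fy=4,interpolation=cv2.INTER_NEAREST))
E
```

```text
-0.009 0.0277 [[318.80631607 254.1932507 ]] [[383.99564769 365.51386455]] [[222.87441204 325.55490202]]
-0.009 0.047 [[318.69403969 269.4478006 ]] [[384.77002023 359.93248677]] [[221.6165184  322.44282987]]
-0.009 0.065 [[318.56435683 287.07467723]] [[385.50696658 354.6188144 ]] [[220.41792088 319.47465272]]
0.009 0.0277 [[318.80887067 292.99933001]] [[386.7824087  360.14493831]] [[227.8439259  328.44064196]]
0.009 0.047 [[318.70019037 311.99871945]] [[387.57649882 354.57353267]] [[226.63665493 325.34924804]]
0.009 0.065 [[318.57554728 333.79720183]] [[388.33201603 349.27071151]] [[225.48613035 322.40042414]]
```

View pics/cmp.png

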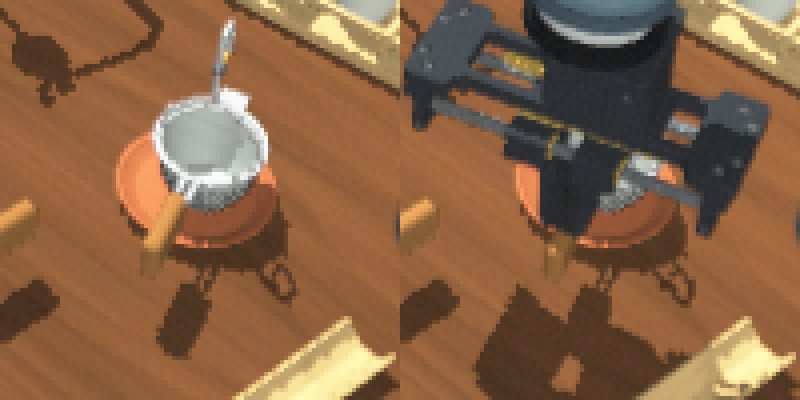

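```bash
python3 - <<'E'
from h import *
import pickle
S=pickle.load(open("f0.pkl","rb"))
p=np.array([.1397,.5572,.207]); tx=np.array([np.cos(1.325),np.sin(1.325),0]); ty=np.array([np.sin(1.325),-np.cos(1.325),0])
for n,c in (("side",(65,180)),("scene",(365,75))):
    f=S[n]; crop(f,c,80,80,7,"pics/g_%s.png"%n)
    for z in (0,.03):
        print(n,z,[proj(f,p+sx*.044*tx+np.r_[0,0,z])[0].round(1).tolist() for sx in (-1,0,1)])
E
```

```text
side 0 [[78.6, 212.8], [76.4, 205.6], [74.2, 198.7]]
side 0.03 [[75.4, 203.3], [73.2, 196.2], [71.1, 189.4]]
scene 0 [[357.4, 101.5], [368.1, 98.0], [378.6, 94.5]]
scene 0.03 [[357.7, 94.4], [368.6, 90.9], [379.2, 87.5]]
```

View pics/g_side.png

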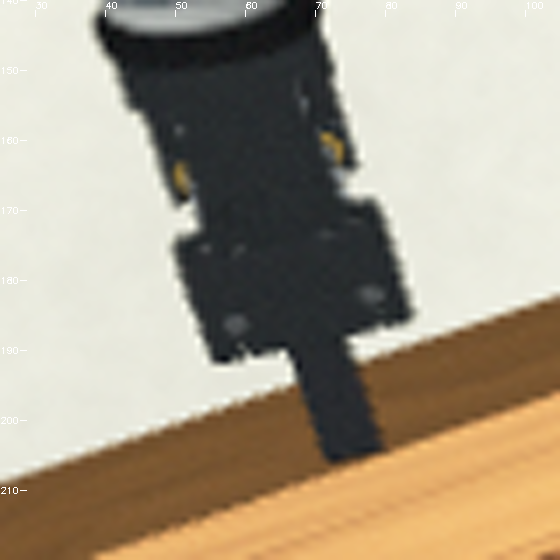

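View pics/g_scene.png

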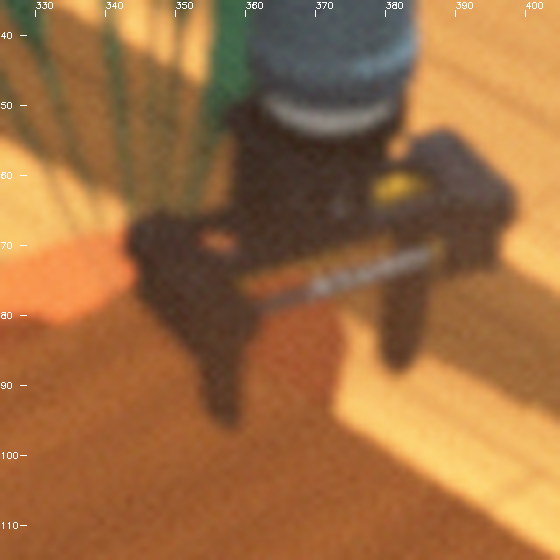

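Request:
{"method": "carry_out", "body": {
  "plan": [-0.01,0,0,0,-0.01,0,0,0,-0.01,0,0.04,0,-0.01,0,0.075,0,-0.01,0,0.075,0],
  "hand": 0.1
}}

```text
time_s: 4.75
eef_pos: [0.4568, -0.3111, 0.0074]
tool_rot: [-3.141, -0.002, 1.886]
contact_force: [-0.1, 0.2, 0.7]
finger_gap: 0.452
```

```bash
python3 - <<'E'
from h import *
from rig import eyes,manip
import pickle
w=eyes.grab_frame("wrist"); pickle.dump(w,open("w3.pkl","wb"))
crop(w,(320,320),230,230,3,"pics/w3.png")
w=eyes.grab_frame("side"); 
crop(w,(395,335),100,100,6,"pics/si3.png")
s=manip.sense();print(s["eef_pos"],s["tool_rot"],s["contact_force"],s["torque"],s["finger_gap"])
E
```

```text
[ 0.45703163 -0.31145836  0.00799072] [-3.14133209e+00 -6.76438367e-04  1.88583427e+00] [-0.31135123  0.74193395  1.32410124] [ 0.04146416  0.02324546 -0.03182398] 0.451466093172705
```

View pics/w3.png

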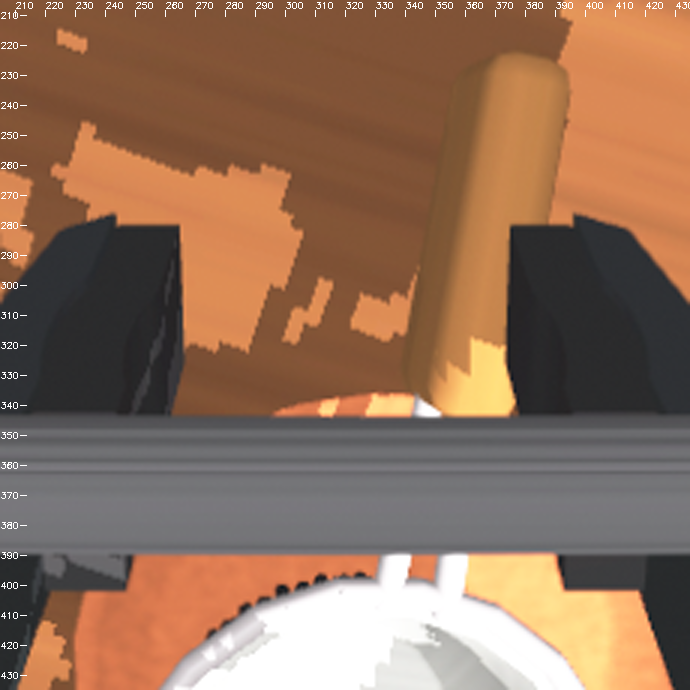

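View pics/si3.png

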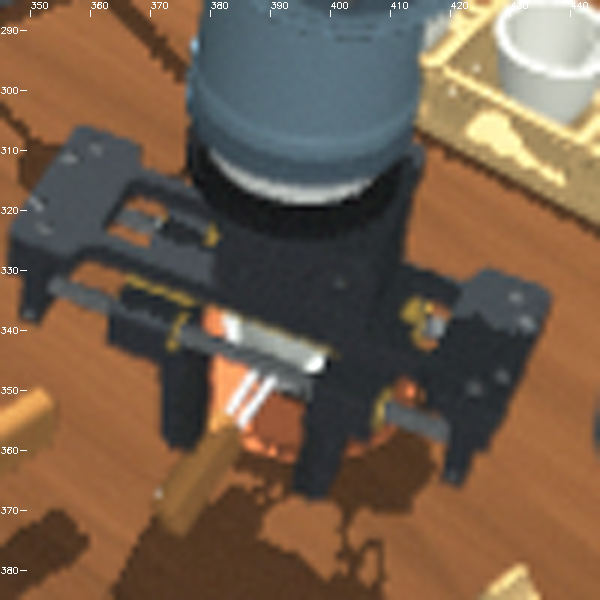

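Request:
{"method": "carry_out", "body": {
  "plan": [0,0,-0.1,0,0,0,-0.3,0,0,0,-0.5,0,0,0,-0.6,0,0,0,-0.6,0]
}}

```text
time_s: 5.48
eef_pos: [0.4585, -0.3129, 0.1608]
tool_rot: [3.139, 0.005, 1.886]
contact_force: [-0.3, -0.4, 0.7]
finger_gap: 0.448
```

```bash
python3 - <<'E'
from h import *
from rig import eyes,manip
import pickle
S={n:eyes.grab_frame(n) for n in ("scene","side","wrist")}; pickle.dump(S,open("f4.pkl","wb"))
crop(S["wrist"],(320,240),640,480,1,"pics/w4.png")
crop(S["side"],(395,335),100,100,6,"pics/si4.png")
crop(S["scene"],(240,325),100,80,7,"pics/sc4.png")
s=manip.sense();print(s["eef_pos"],s["tool_rot"],s["contact_force"],s["torque"],s["finger_gap"])
E
```

```text
[ 0.4564215  -0.31090764  0.15669788] [-3.14049490e+00 -2.31757634e-03  1.88582372e+00] [-0.55774325  0.38534474  0.71842944] [ 0.02107195  0.05508139 -0.04263247] 0.4525617227505294
```

View pics/w4.png

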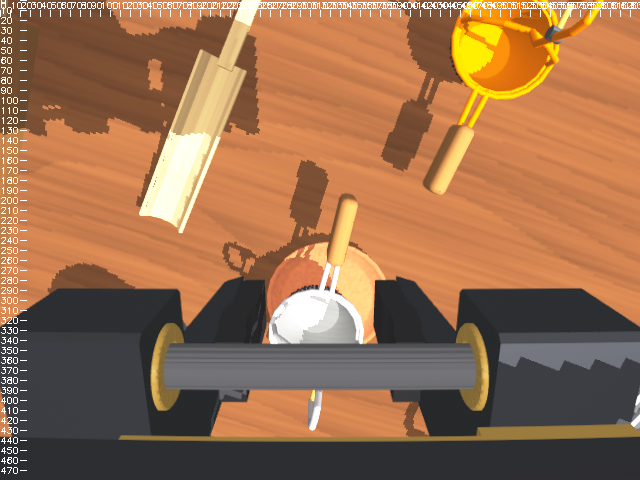

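View pics/si4.png

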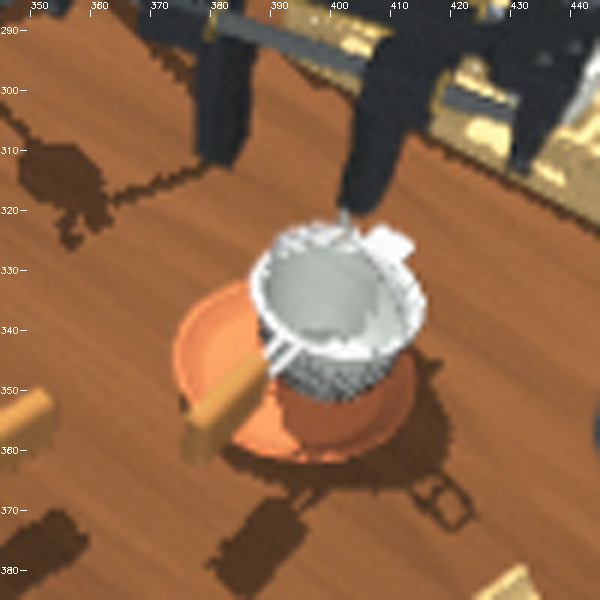

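View pics/sc4.png

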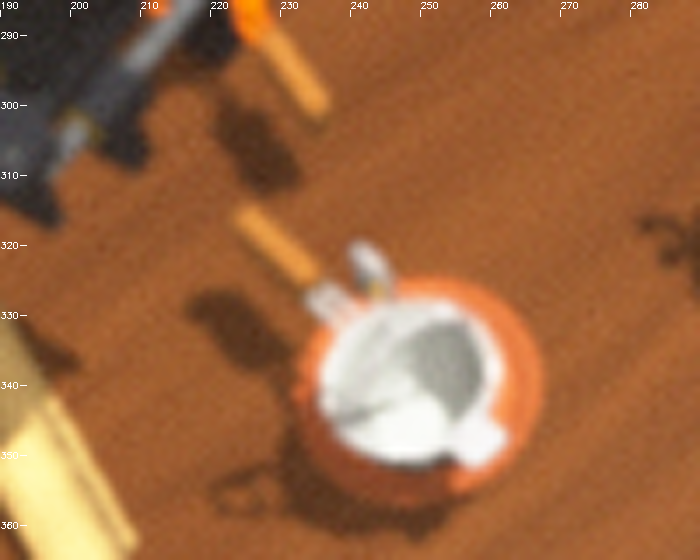

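```bash
python3 - <<'E'
from h import *
import pickle
S=pickle.load(open("f4.pkl","rb"))
A,B,W=S["scene"],S["side"],S["wrist"]
for a,b in (((208.6,308.5),(381.2,312)),((196.9,316.5),(405,320)) ):
    print(tri([A,B],[np.array(a),np.array(b)]))
crop(S["wrist"],(325,270),130,160,4,"pics/w4c.png")
def T(n,a,b):
    X,e=tri([A,B],[np.array(a),np.array(b)]); print(n,X.round(4),np.round(e,1).tolist()); return X
h=T("hook",(241.4,319.3),(402,320))
c=lambda x,y:(190+x/7,285+y/7)
d=lambda x,y:(345+x/6,285+y/6)
g0=T("gripend",c(245,208),d(195,420)); g1=T("gripin",c(318,272),d(262,360))
l=T("lug",c(487,440),d(390,245)); r=T("rim",c(413,372),d(338,288))
P=W["R"].T@W["t"]
E
```

```text
(array([ 0.45194493, -0.3112997 ,  0.17564365]), [array([ 5.06027674, -8.08267381]), array([9.88354358, 6.27617501])])
(array([ 0.46171483, -0.35655775,  0.18433155]), [array([ 3.5601607 , -5.15549244]), array([6.60793122, 4.07877792])])
hook [ 0.5181 -0.2874  0.1163] [[-2.2, 3.2], [-3.8, -2.6]]
gripend [ 0.4401 -0.2945  0.0567] [[-0.4, 0.5], [-0.7, -0.5]]
gripin [ 0.4836 -0.2903  0.0552] [[-0.8, 1.1], [-1.3, -0.9]]
lug [ 0.5816 -0.2809  0.0427] [[-0.8, 1.2], [-1.3, -0.9]]
rim [ 0.5411 -0.2854  0.0489] [[-0.5, 0.8], [-0.9, -0.6]]
```

View pics/w4c.png

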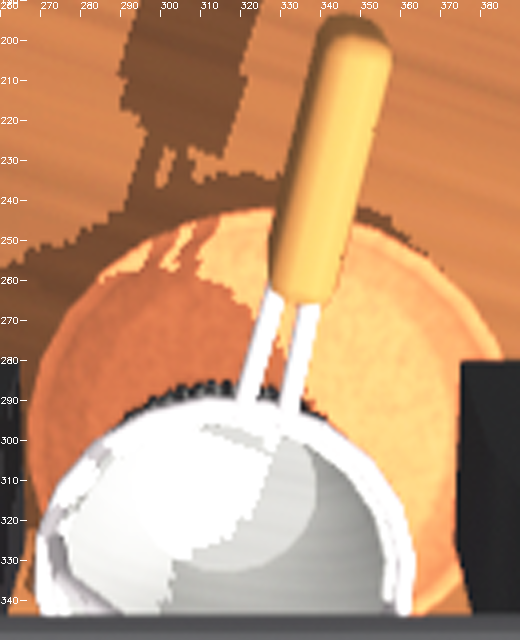

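Request:
{"method": "carry_out", "body": {
  "plan": [0,0,-0.2,0,0,0,-0.4,0,0,-0.1,-0.4,0,0,-0.2,-0.4,0,0,-0.2,-0.4,0]
}}

```text
time_s: 6.25
eef_pos: [0.4083, -0.327, 0.2566]
tool_rot: [-3.14, -0.003, 1.884]
contact_force: [-0.1, 0.3, -0.5]
finger_gap: 0.452
```

```bash
python3 - <<'E'
from h import *
from rig import eyes,manip
import pickle
S={n:eyes.grab_frame(n) for n in ("scene","side","wrist")}; pickle.dump(S,open("f5.pkl","wb"))
crop(S["wrist"],(320,280),200,160,4,"pics/w5.png")
crop(S["side"],(395,335),80,80,7,"pics/si5.png")
crop(S["scene"],(240,325),80,80,7,"pics/sc5.png")
s=manip.sense();print(s["eef_pos"],s["tool_rot"])
E
```

```text
[ 0.40986683 -0.32679699  0.25734768] [-3.14137862e+00 -1.67632433e-03  1.88569444e+00]
```

View pics/w5.png

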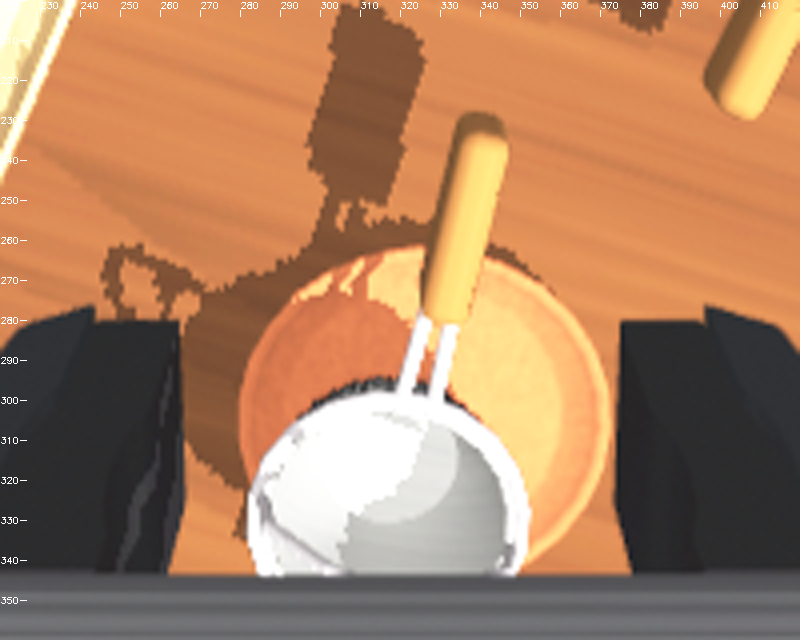

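View pics/si5.png

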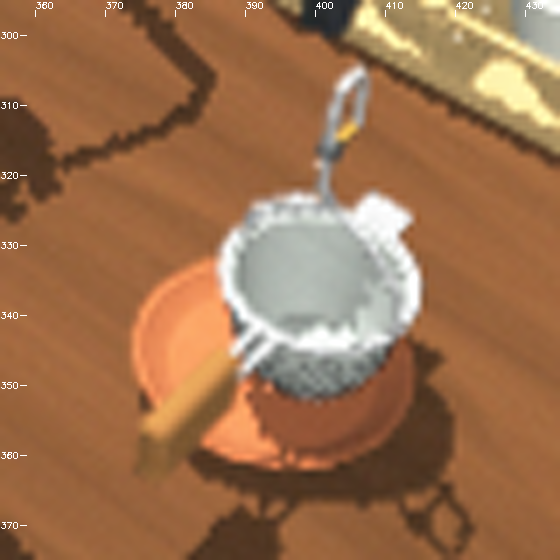

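View pics/sc5.png

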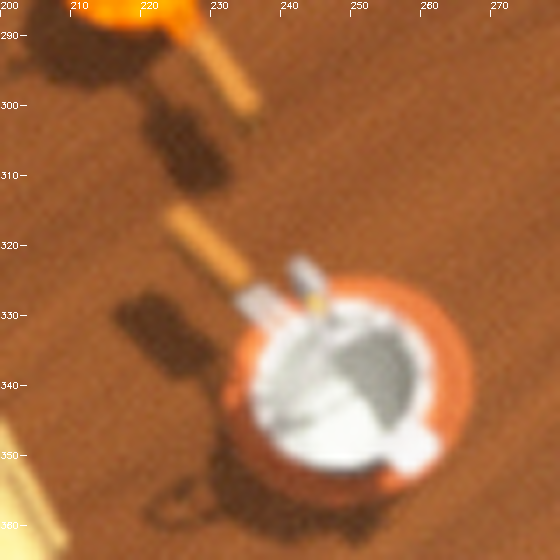

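```bash
python3 - <<'E'
from h import *
import pickle
S=pickle.load(open("f5.pkl","rb"))
A,B,W=S["scene"],S["side"],S["wrist"]
def T(n,a,b,*w):
    X,e=tri([A,B]+[W]*len(w),[np.array(a),np.array(b)]+[np.array(q) for q in w]); print(n,X.round(4),np.round(e,1).tolist()); return X
c=lambda x,y:(200+x/7,285+y/7)
d=lambda x,y:(355+x/7,295+y/7)
h=T("hook",c(298,262),d(360,70))
g0=T("gripend",c(178,210),d(148,428),(338,232)); g1=T("gripin",c(247,275),d(228,355),(330,278))
l=T("lug",c(412,448),d(385,215)); r=T("rim",c(342,385),d(320,272))
for a,b in ((g0,g1),(g0,r),(g0,l),(r,l)): v=b-a; print(np.degrees(np.arctan2(v[1],v[0])),np.degrees(np.arctan2(v[2],np.hypot(*v[:2]))))
E
```

```text
hook [ 0.5394 -0.2881  0.144 ] [[-0.5, 0.8], [-0.9, -0.6]]
gripend [ 0.4382 -0.295   0.0524] [[-1.0, 0.6], [0.2, 0.3], [3.9, 2.0]]
gripin [ 0.4823 -0.2905  0.0523] [[-0.7, 0.9], [-0.7, -0.5], [1.3, 0.4]]
lug [ 0.5822 -0.2825  0.0423] [[-0.4, 0.6], [-0.7, -0.4]]
rim [ 0.5421 -0.2859  0.0438] [[-0.1, 0.1], [-0.1, -0.1]]
5.843195650331487 -0.0630179944629287
5.005877684974505 -4.723094423873621
4.955225052538639 -3.9731144735562443
4.82366811887525 -2.019479342814531
```

```bash
python3 - <<'E'
from h import *
import pickle
S=pickle.load(open("f4.pkl","rb")); B=S["side"]
tx=np.array([np.cos(1.886),np.sin(1.886),0]); ty=np.array([np.sin(1.886),-np.cos(1.886),0]);p=np.array([.4564,-.3109,.1567])
for s in (1,-1):
  for dz in (0,.01,.02,.03):
    print(s,dz,[proj(B,p+s*(.02+e)*tx+dy*ty+[0,0,dz])[0].round(1).tolist() for e in (0,.009) for dy in (-.009,.009)])
print(shift([.4598,-.2937,.12],1.667))
E
```

```text
1 0 [[381.2, 323.0], [384.2, 317.8], [377.3, 321.6], [380.3, 316.4]]
1 0.01 [[381.6, 319.7], [384.6, 314.5], [377.7, 318.3], [380.7, 313.1]]
1 0.02 [[382.0, 316.3], [385.0, 311.1], [378.1, 314.9], [381.1, 309.8]]
1 0.03 [[382.4, 312.9], [385.5, 307.8], [378.5, 311.5], [381.5, 306.4]]
-1 0 [[398.7, 329.3], [401.5, 324.0], [402.7, 330.8], [405.5, 325.4]]
-1 0.01 [[399.2, 326.0], [402.1, 320.7], [403.3, 327.4], [406.1, 322.1]]
-1 0.02 [[399.8, 322.6], [402.6, 317.3], [403.8, 324.1], [406.6, 318.7]]
-1 0.03 [[400.3, 319.2], [403.1, 313.9], [404.4, 320.6], [407.2, 315.3]]
(array([0.0631, 0.231 , 0.5494]), np.float64(0.1392))
```

```bash
python3 - <<'E'
from h import *
import pickle
S=pickle.load(open("f4.pkl","rb"))
crop(S["side"],(395,305),80,60,9,"pics/tip4.png")
E
```

```text
(no output)
```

View pics/tip4.png

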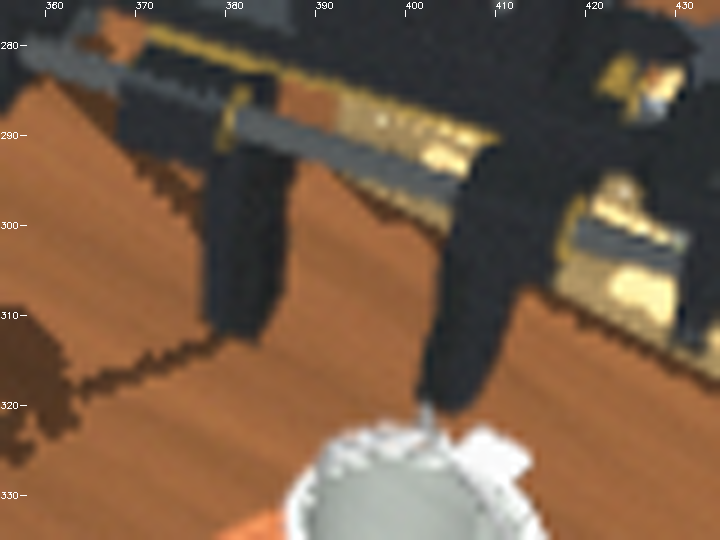

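Request:
{"method": "carry_out", "body": {
  "plan": [0.02,0.08,0.1,0.07,0.04,0.16,0.25,0.139,0.063,0.231,0.4,0.139,0.063,0.231,0.5,0.139,0.063,0.231,0.5,0.139]
}}

```text
time_s: 7.02
eef_pos: [0.4589, -0.2923, 0.1307]
tool_rot: [-3.138, -0.004, 1.669]
contact_force: [-0.7, 0.3, -0.1]
finger_gap: 0.452
```

```bash
python3 - <<'E'
from h import *
from rig import eyes,manip
import pickle
w=eyes.grab_frame("wrist"); pickle.dump(w,open("w6.pkl","wb"))
crop(w,(320,270),200,200,3,"pics/w6.png")
s=manip.sense();print(s["eef_pos"],s["tool_rot"])
X=[[.4598-.0235,-.2937-.002,.059],[.4598,-.2937,.059],[.4598+.0235,-.2937+.002,.059]]
print(proj(w,X))
print(shift([.4598,-.2937,.001],1.667))
E
```

```text
[ 0.45968573 -0.29347519  0.13254914] [-3.14013865e+00 -1.92759378e-03  1.66830231e+00]
[[316.44418024 194.66866423]
 [315.97666971 233.76448394]
 [315.53240718 271.0873383 ]]
(array([-0.002 ,  0.0011,  0.5262]), np.float64(0.0008))
```

View pics/w6.png

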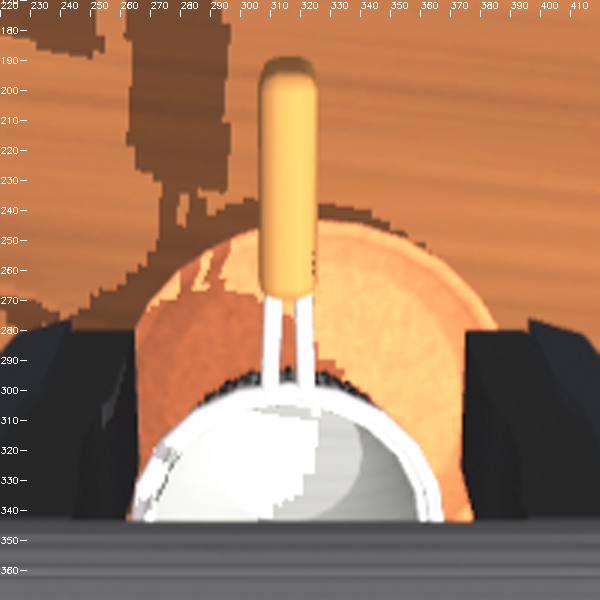

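Request:
{"method": "carry_out", "body": {
  "plan": [-0.002,0,0.2,0,-0.002,0,0.35,0,-0.002,0,0.48,0,-0.002,0,0.526,0,-0.002,0,0.526,0]
}}

```text
time_s: 7.7
eef_pos: [0.4602, -0.2953, 0.0026]
tool_rot: [3.141, 0.0, 1.667]
contact_force: [0.2, 0.1, -0.9]
finger_gap: 0.447
```

Request:
{"method": "carry_out", "body": {
  "plan": [0,0,0,0,0,0,0,0,0,0,0,0,0,0,0,0,0,0,0,0],
  "hand": 1,
  "grip_force": 30
}}

```text
time_s: 8.32
eef_pos: [0.4599, -0.2952, 0.0024]
tool_rot: [3.141, 0.001, 1.667]
contact_force: [-0.1, 1.0, 4.0]
finger_gap: 0.132
```

```bash
python3 - <<'E'
from h import *
from rig import eyes,manip
import pickle
S={n:eyes.grab_frame(n) for n in ("scene","side","wrist")}; pickle.dump(S,open("f7.pkl","wb"))
crop(S["wrist"],(320,320),200,230,3,"pics/w7.png")
crop(S["side"],(395,335),80,80,7,"pics/si7.png")
s=manip.sense();print(s["eef_pos"],s["tool_rot"],s["contact_force"],s["torque"],s["finger_gap"])
E
```

```text
[ 0.45989716 -0.29514431  0.00228829] [3.14126171e+00 5.59830563e-04 1.66741522e+00] [-1.69171774 -0.73520319  3.84822203] [ 0.05397867  0.01937856 -0.00830976] 0.1370367012755045
```

View pics/w7.png

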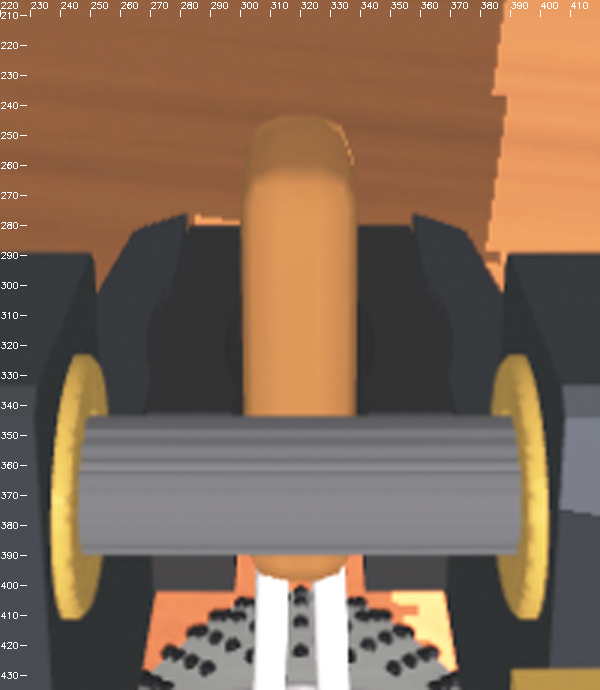

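View pics/si7.png

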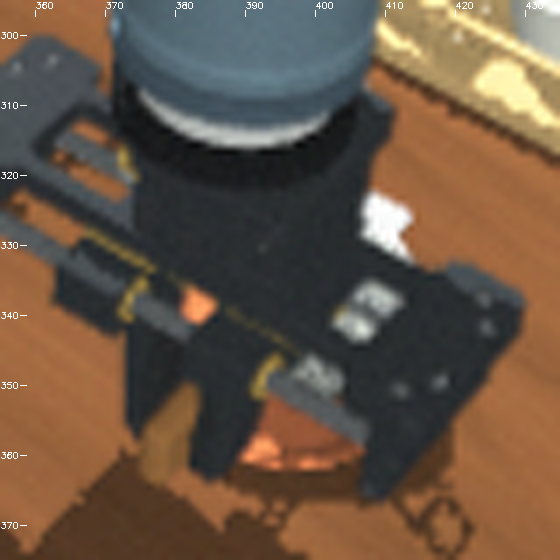

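Request:
{"method": "carry_out", "body": {
  "plan": [0,0,-0.1,0,0,0,-0.25,0,0,0,-0.4,0,0,0,-0.55,0,0,0,-0.6,0]
}}

```text
time_s: 9.1
eef_pos: [0.4605, -0.2955, 0.1537]
tool_rot: [3.14, 0.002, 1.668]
contact_force: [-0.2, -0.3, -2.1]
finger_gap: 0.136
```

```bash
python3 - <<'E'
from h import *
from rig import eyes,manip
import pickle
S={n:eyes.grab_frame(n) for n in ("scene","side","wrist")}; pickle.dump(S,open("f8.pkl","wb"))
crop(S["side"],(395,300),100,100,6,"pics/si8.png")
crop(S["scene"],(240,315),100,80,7,"pics/sc8.png")
s=manip.sense();print(s["eef_pos"],s["tool_rot"],s["contact_force"],s["torque"],s["finger_gap"])
x0=np.array([.600,.0355]);th=np.radians(-15.2);xs=np.array([np.cos(th),np.sin(th)])
print(x0-.176*xs,shift(np.r_[x0-.176*xs,.15],np.pi/2+th))
E
```

```text
[ 0.45941254 -0.29454305  0.15104175] [-3.14109736e+00 -6.02540148e-04  1.66740522e+00] [-0.06713407 -0.11183282 -1.66781966] [-0.01852934  0.10998781  0.02839311] 0.1332467257561615
[0.4301571 0.0816453] (array([1.509 , 0.0287, 0.0051]), np.float64(0.2304))
```

View pics/si8.png

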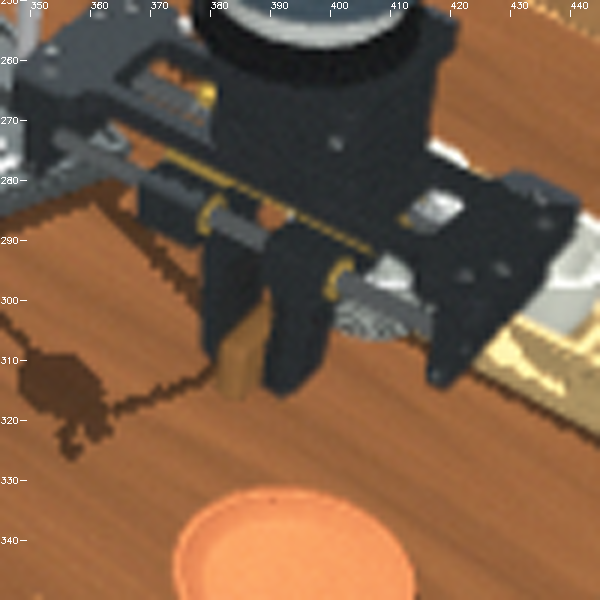

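View pics/sc8.png

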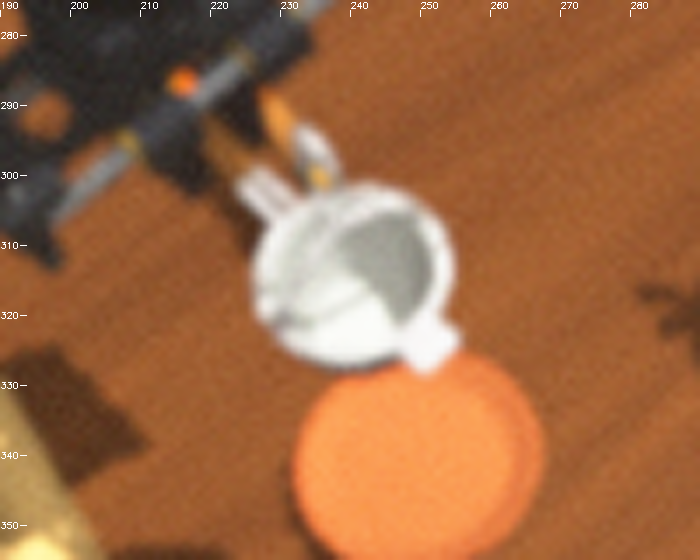

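Request:
{"method": "carry_out", "body": {
  "plan": [0.15,0,0,0.05,0.35,0.01,0,0.1,0.55,0.01,0,0.15,0.75,0.01,0,0.2,0.95,0.02,0,0.23]
}}

```text
time_s: 9.88
eef_pos: [0.44, -0.0559, 0.1497]
tool_rot: [-3.138, -0.001, 1.304]
contact_force: [0.8, 0.5, 0.0]
finger_gap: 0.131
```

```bash
python3 - <<'E'
from h import *
x0=np.array([.600,.0355]);th=np.radians(-15.2);xs=np.array([np.cos(th),np.sin(th)])
print(shift(np.r_[x0-.176*xs,.15],np.pi/2+th))
E
```

```text
(array([ 5.204e-01, -1.831e-01, -3.000e-04]), np.float64(-0.0012))
```

Request:
{"method": "carry_out", "body": {
  "plan": [0.15,-0.05,0,0,0.32,-0.12,0.05,0,0.45,-0.17,0.12,0,0.52,-0.183,0.2,0,0.52,-0.183,0.2,0]
}}

```text
time_s: 10.5
eef_pos: [0.4285, 0.0807, 0.0988]
tool_rot: [-3.135, 0.001, 1.308]
contact_force: [0.2, -0.1, -1.7]
finger_gap: 0.134
```

Request:
{"method": "carry_out", "body": {
  "plan": [0,0,0,0,0,0,0,0]
}}

```text
time_s: 10.75
eef_pos: [0.4321, 0.0787, 0.1023]
tool_rot: [3.141, -0.0, 1.305]
contact_force: [0.6, -0.1, -1.1]
finger_gap: 0.132
```

```bash
python3 - <<'E'
from h import *
from rig import eyes,manip
import pickle
S={n:eyes.grab_frame(n) for n in ("scene","side","wrist")}; pickle.dump(S,open("f9.pkl","wb"))
crop(S["wrist"],(320,240),640,480,1,"pics/w9.png")
crop(S["side"],(330,220),120,100,6,"pics/si9.png")
crop(S["scene"],(340,250),100,80,8,"pics/sc9.png")
s=manip.sense();print(s["eef_pos"],s["tool_rot"],s["contact_force"],s["torque"],s["finger_gap"])
E
```

```text
[0.43209699 0.07886952 0.10240544] [ 3.14056886e+00 -1.13752171e-04  1.30507690e+00] [-0.16332151 -0.49339792 -1.49454158] [ 0.04307137  0.09352753 -0.01051139] 0.1352359620922817
```

View pics/w9.png

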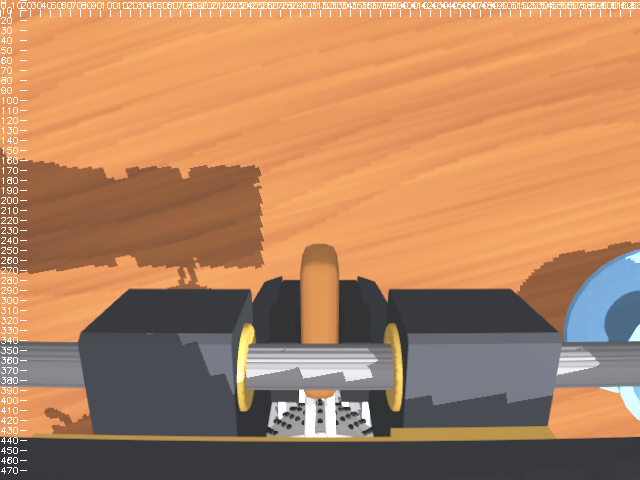

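View pics/si9.png

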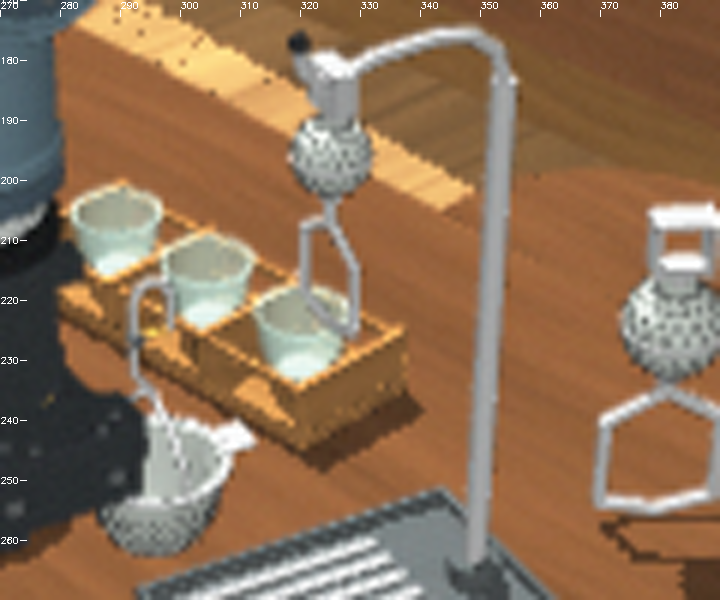

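View pics/sc9.png

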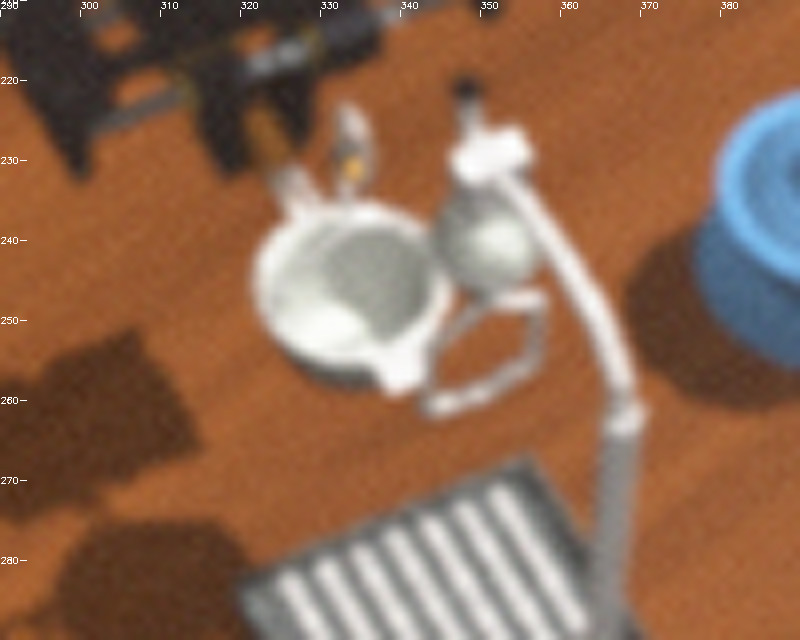

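```bash
python3 - <<'E'
from h import *
import pickle
S=pickle.load(open("f9.pkl","rb"))
A,B=S["scene"],S["side"]
a=lambda x,y:(290+x/8,210+y/8)
b=lambda x,y:(270+x/6,170+y/6)
def T(n,p,q):
    X,e=tri([A,B],[np.array(a(*p)),np.array(b(*q))]); print(n,X.round(4),np.round(e,1).tolist()); return X
m=T("bar-y",(434,408),(351,334)); p=T("bar+y",(537,366),(306,288))
T("up-y",(432,358),(355,265)); T("up+y",(543,297),(305,225)); T("top",(490,293),(330,212)); T("barmid",(488,392),(330,318))
T("ball",(488,240),(331,156)); T("eye",(492,158),(330,72)); T("armtip",(467,88),(298,42))
h=T("hooktop",(350,108),(157,281)); T("hook latch",(352,165),(152,334)); r=T("rim",(350,290),(178,455));l=T("lug",(405,375),(240,436))
s=np.array([.4321,.0789,.1024]);ty=np.array([np.sin(1.305),-np.cos(1.305),0])
o=s+.081*ty+[0,0,.0037]; print("expected axis",o, "hooktop exp",proj(A,o+[0,0,.137]),proj(B,o+[0,0,.137]),a(350,108),b(157,281))
tx=ty
for n,x,z in (("tip",.009,.106),("seat-top",0,.137),("shanktop",-.009,.136),("shankbot",-.009,.09),("lug",.042,.04),("under",0,0)):
    X=o+tx*x+[0,0,z]; pa,pb=proj(A,X)[0],proj(B,X)[0]; print(n,X.round(4),((pa-[290,210])*8).round(),((pb-[270,170])*6).round())
E
```

```text
bar-y [0.5955 0.0201 0.1904] [[-0.2, 0.5], [-0.4, -0.4]]
bar+y [0.6062 0.0586 0.1917] [[-0.1, 0.2], [-0.1, -0.1]]
up-y [0.5968 0.0181 0.2259] [[0.0, -0.1], [0.1, 0.0]]
up+y [0.6048 0.06   0.2265] [[-0.3, 0.7], [-0.6, -0.5]]
top [0.6003 0.0394 0.2437] [[-0.2, 0.5], [-0.4, -0.4]]
barmid [0.6015 0.0396 0.1874] [[-0.3, 0.6], [-0.5, -0.4]]
ball [0.5992 0.0384 0.2728] [[-0.2, 0.5], [-0.4, -0.4]]
eye [0.5984 0.0392 0.314 ] [[-0.2, 0.5], [-0.4, -0.4]]
armtip [0.5827 0.0426 0.3323] [[-0.1, 0.4], [-0.3, -0.3]]
hooktop [0.5106 0.057  0.2403] [[-0.5, 1.3], [-1.1, -1.0]]
hook latch [0.5107 0.0589 0.2104] [[-0.2, 0.5], [-0.5, -0.4]]
rim [0.5168 0.0518 0.1472] [[-0.4, 1.0], [-0.9, -0.8]]
lug [0.553  0.0469 0.1406] [[-0.1, 0.2], [-0.2, -0.2]]
expected axis [0.51025557 0.05762311 0.1061    ] hooktop exp [[333.36026866 223.92576642]] [[294.81206693 214.85216742]] (333.75, 223.5) (296.1666666666667, 216.83333333333334)
tip [0.5189 0.0553 0.2121] [358. 186.] [169. 324.]
seat-top [0.5103 0.0576 0.2431] [347. 111.] [149. 269.]
shanktop [0.5016 0.06   0.2421] [335.  95.] [130. 276.]
shankbot [0.5016 0.06   0.1961] [335. 177.] [133. 366.]
lug [0.5508 0.0466 0.1461] [399. 365.] [236. 427.]
under [0.5103 0.0576 0.1061] [346. 344.] [155. 524.]
```

Request:
{"method": "carry_out", "body": {
  "plan": [0.012,0.0,0.022,0,0.025,0,0.044,0,0.025,0.06,0.044,0,0.025,0.12,0.044,0,0.025,0.14,0.044,0]
}}

```text
time_s: 11.52
eef_pos: [0.4687, 0.0758, 0.0912]
tool_rot: [3.141, -0.0, 1.306]
contact_force: [-0.0, 0.1, -1.4]
finger_gap: 0.135
```

Request:
{"method": "carry_out", "body": {
  "plan": [0,0,0,0,0,0,0,0]
}}

```text
time_s: 11.78
eef_pos: [0.4667, 0.0764, 0.0908]
tool_rot: [-3.141, 0.0, 1.306]
contact_force: [-0.3, 0.3, -1.1]
finger_gap: 0.133
```

```bash
cat > look.py <<'E'
import sys,pickle
from h import *
from rig import eyes,manip
k=sys.argv[1]
S={n:eyes.grab_frame(n) for n in ("scene","side")}; pickle.dump(S,open(f"f{k}.pkl","wb"))
crop(S["side"],(325,230),80,90,8 if 0 else 6,f"pics/si{k}.png")
crop(S["scene"],(345,250),70,70,8,f"pics/sc{k}.png")
s=manip.sense();print(s["time_s"],s["eef_pos"],s["tool_rot"],s["contact_force"],s["torque"],s["finger_gap"])
E
python3 look.py 10
```

```text
11.875 [0.46666176 0.07642788 0.09084845] [-3.14127893e+00  6.99725413e-05  1.30625292e+00] [-0.13219941  1.01326116 -1.04240573] [0.02914958 0.05043626 0.05274345] 0.13117810415125164
```

View pics/si10.png

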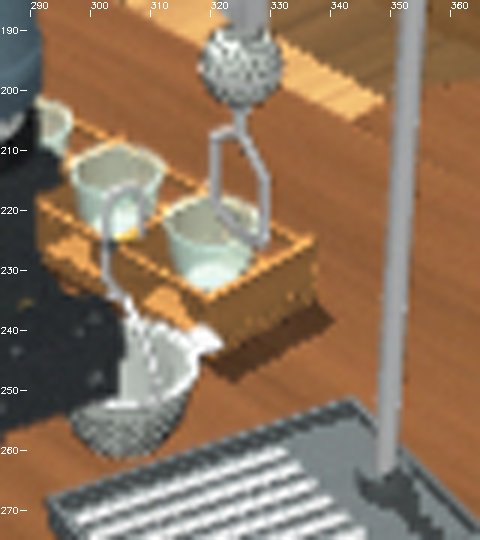

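View pics/sc10.png

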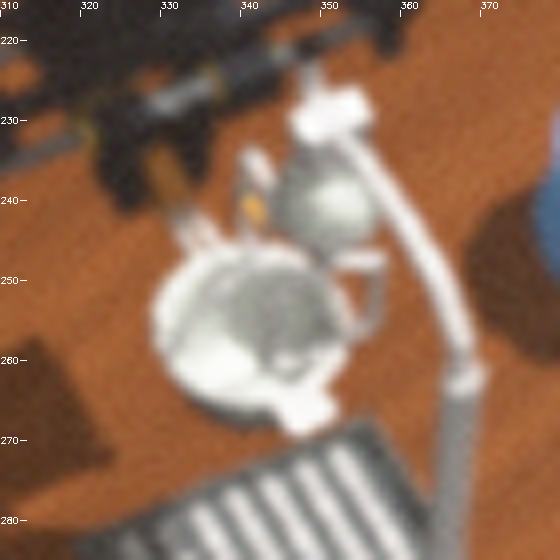

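Request:
{"method": "carry_out", "body": {
  "plan": [0,0.04,0,0,0,0.08,0,0,0,0.12,0,0,0,0.15,0,0,0,0.15,0,0]
}}

```text
time_s: 12.5
eef_pos: [0.5038, 0.0663, 0.0908]
tool_rot: [-3.142, 0.0, 1.306]
contact_force: [-0.2, 0.0, -1.6]
finger_gap: 0.135
```

```bash
python3 look.py 11
```

```text
12.6 [0.50296751 0.06658693 0.09067101] [-3.14089036e+00  7.15308877e-05  1.30612865e+00] [-0.25094138  0.63852142 -1.39572106] [-0.00595686  0.05549334 -0.012584  ] 0.13492257653397863
```

View pics/si11.png

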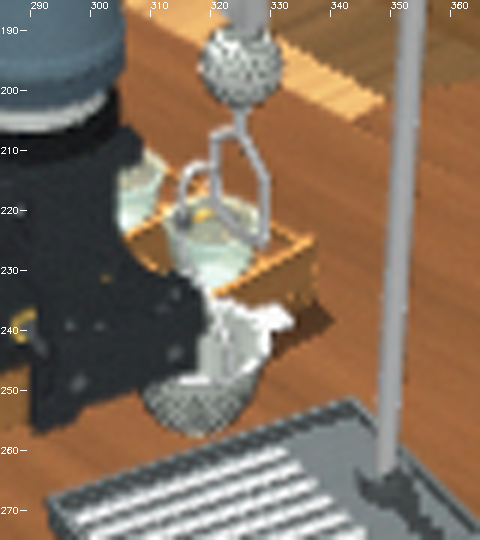

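View pics/sc11.png

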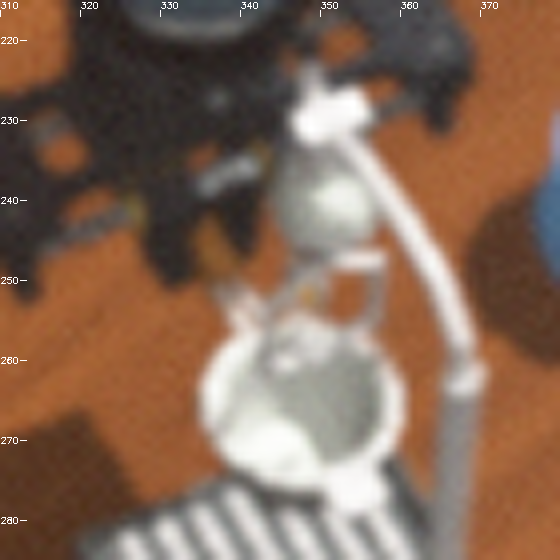

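Request:
{"method": "carry_out", "body": {
  "plan": [0,0.02,0,0,0,0.04,0,0,0,0.04,0,0]
}}

```text
time_s: 12.98
eef_pos: [0.5133, 0.0638, 0.091]
tool_rot: [3.141, -0.0, 1.306]
contact_force: [-0.1, 0.6, -1.2]
finger_gap: 0.132
```

Request:
{"method": "carry_out", "body": {
  "plan": [0,0.02,0,0,0,0.04,0,0,0,0.04,0,0]
}}

```text
time_s: 13.35
eef_pos: [0.523, 0.0612, 0.091]
tool_rot: [3.141, -0.0, 1.306]
contact_force: [-0.5, -0.5, -1.1]
finger_gap: 0.131
```

```bash
sed -i 's/(325,230),80,90,8 if 0 else 6/(330,220),60,70,8/' look.py; python3 look.py 12
```

```text
13.45 [0.52248751 0.06129003 0.09082299] [-3.14135450e+00  5.80908883e-05  1.30615618e+00] [-0.08696062  0.11729999 -1.18284711] [0.04931432 0.07823127 0.01297952] 0.1343002610894546
```

View pics/si12.png

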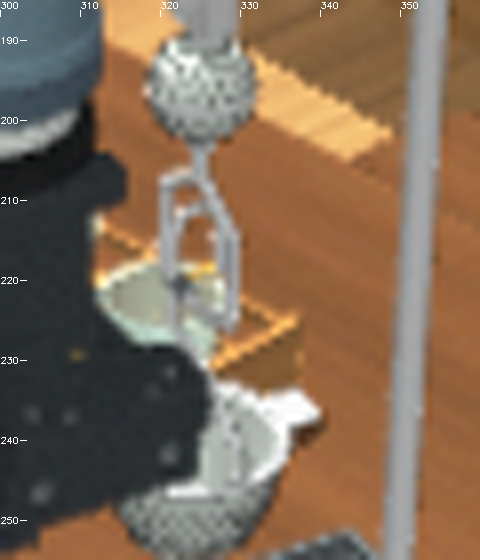

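View pics/sc12.png

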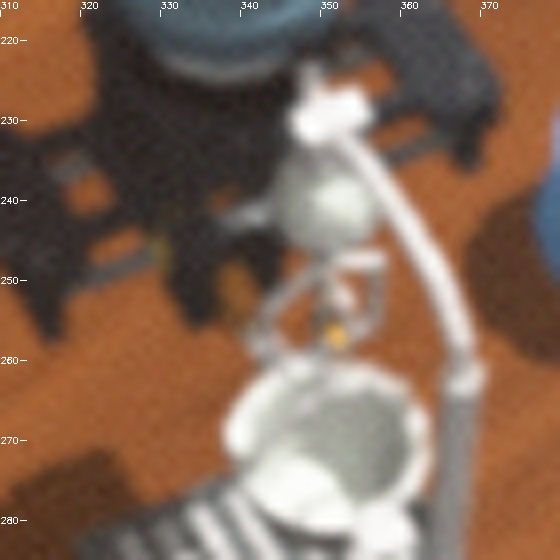

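```bash
python3 - <<'E'
from h import *
import pickle
S=pickle.load(open("f12.pkl","rb"))
A,B=S["scene"],S["side"]
ty=np.array([np.sin(1.306),-np.cos(1.306),0])
o=np.array([.5225,.0613,.0908])+.081*ty+[0,0,.0037]
for n,x,z in (("top",0,.137),("tip",.009,.106),("latch@tip",.009,.108),("shanktop",-.009,.136),("shanklatch",-.009,.108),("shankbot",-.009,.09)):
    X=o+ty*x+[0,0,z-.002]; pa,pb=proj(A,X)[0],proj(B,X)[0]; print(n,X.round(4),((pa-[310,215])*8).round(),((pb-[300,185])*8).round())
for n,X in (("barmid",[.6008,.0393,.1875]),("bar-y",[.5955,.0201,.1915]),("bar+y",[.606,.0586,.1925])):
    pa,pb=proj(A,X)[0],proj(B,X)[0]; print(n,((pa-[310,215])*8).round(),((pb-[300,185])*8).round())
im=cv2.resize(B["image"][205:235,310:340,::-1],None,fx=20,fy=20,interpolation=cv2.INTER_CUBIC); cv2.imwrite("pics/si12z.png",im)
E
```

```text
top [0.6007 0.0401 0.2295] [329. 282.] [195. 195.]
tip [0.6094 0.0377 0.1985] [339. 355.] [217. 266.]
latch@tip [0.6094 0.0377 0.2005] [339. 352.] [217. 262.]
shanktop [0.592  0.0425 0.2285] [316. 264.] [172. 204.]
shanklatch [0.592  0.0425 0.2005] [314. 313.] [171. 275.]
shankbot [0.592  0.0425 0.1825] [313. 343.] [170. 320.]
barmid [324. 356.] [195. 301.]
bar-y [272. 371.] [225. 320.]
bar+y [376. 326.] [166. 261.]
```

View pics/si12z.png

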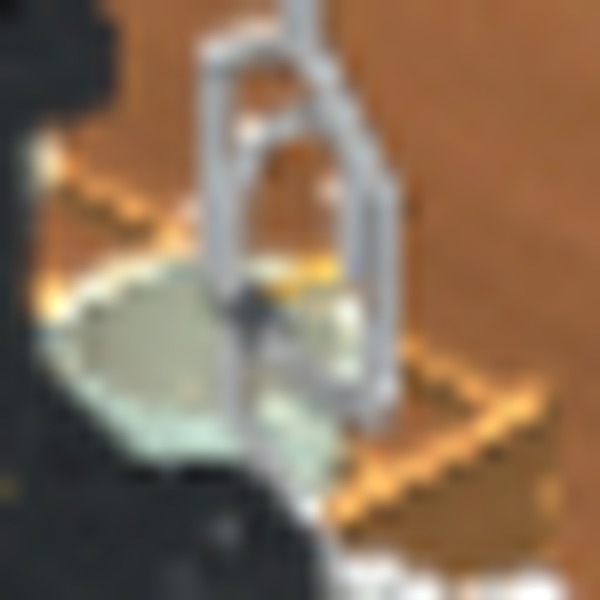

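Request:
{"method": "carry_out", "body": {
  "plan": [0,0,0,0,0,0,0.01,0,0,0,0.02,0,0,0,0.03,0,0,0,0.03,0],
  "grip_force": 58
}}

```text
time_s: 14.08
eef_pos: [0.523, 0.0612, 0.0837]
tool_rot: [3.141, -0.0, 1.306]
contact_force: [0.7, -0.9, 2.0]
finger_gap: 0.132
```

```bash
python3 look.py 13; cat > fs.py <<'E'
from rig import manip
s=manip.sense(); print(round(s["time_s"],3),s["eef_pos"].round(4),s["tool_rot"].round(4),s["contact_force"].round(2),s["torque"].round(3),round(s["finger_gap"],3))
E
```

```text
14.175 [0.52298699 0.06124612 0.08380253] [ 3.14064396e+00 -1.28776912e-04  1.30617570e+00] [0.04392175 0.41736175 2.11849025] [-0.0492709  -0.10135546 -0.05805171] 0.13200795114070846
```

View pics/si13.png

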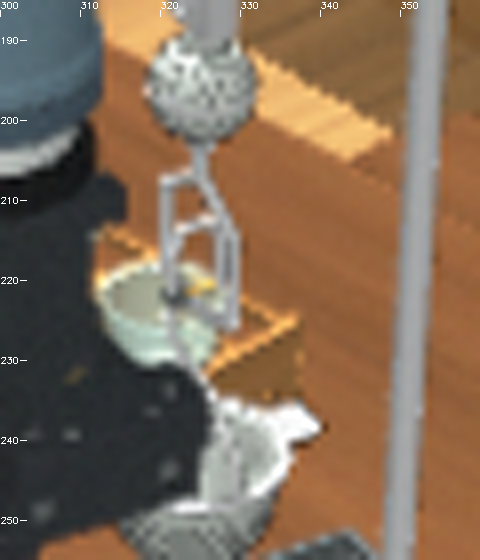

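```bash
python3 - <<'E'
from h import *
import pickle
S=pickle.load(open("f13.pkl","rb"))
A,B=S["scene"],S["side"]
im=cv2.resize(B["image"][205:235,310:340,::-1],None,fx=20,fy=20,interpolation=cv2.INTER_CUBIC); 
im2=cv2.resize(A["image"][240:270,335:365,::-1],None,fx=13,fy=13,interpolation=cv2.INTER_CUBIC); 
cv2.imwrite("pics/si13z.png",im); cv2.imwrite("pics/sc13z.png",im2)
E
```

```text
(no output)
```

View pics/si13z.png

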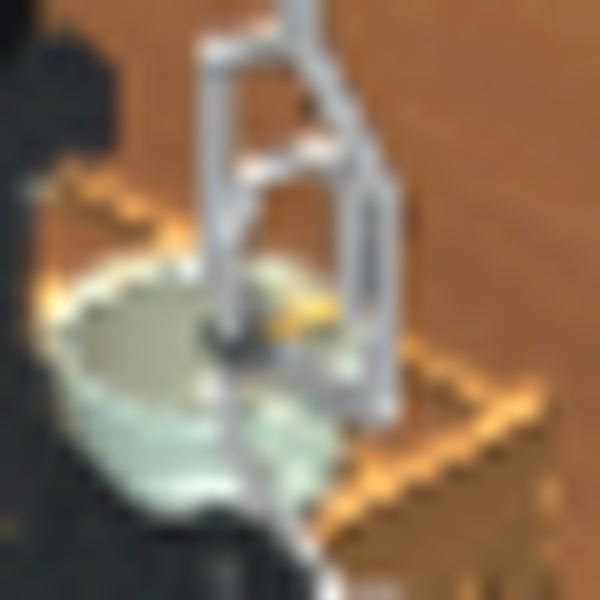

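View pics/sc13z.png

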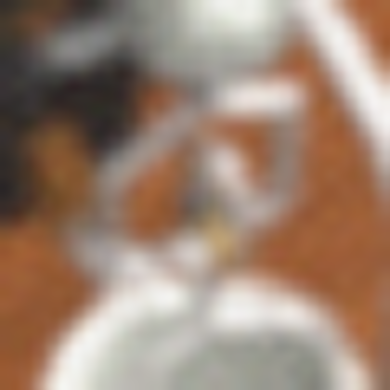

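Request:
{"method": "carry_out", "body": {
  "plan": [0,0,0.004,0,0,0,0.004,0]
}}

```text
time_s: 14.42
eef_pos: [0.5228, 0.0613, 0.0827]
tool_rot: [3.141, -0.0, 1.306]
contact_force: [-0.2, -0.0, 2.7]
finger_gap: 0.137
```

```bash
python3 fs.py
```

```text
14.425 [0.5228 0.0613 0.0827] [ 3.1409e+00 -1.0000e-04  1.3062e+00] [-0.18 -0.    2.71] [-0.12  -0.178 -0.029] 0.137
```

Request:
{"method": "carry_out", "body": {
  "plan": [0,0,0.003,0,0,0,0.003,0]
}}

```text
time_s: 14.68
eef_pos: [0.5225, 0.0613, 0.0817]
tool_rot: [3.142, 0.0, 1.306]
contact_force: [0.8, 0.3, 3.2]
finger_gap: 0.134
```

```bash
python3 fs.py; python3 look.py 14; python3 fs.py; python3 - <<'E'
from h import *
import pickle
S=pickle.load(open("f14.pkl","rb"))
A,B=S["scene"],S["side"]
im=cv2.resize(B["image"][205:235,310:340,::-1],None,fx=20,fy=20,interpolation=cv2.INTER_CUBIC); 
cv2.imwrite("pics/si14z.png",im)
ty=np.array([np.sin(1.306),-np.cos(1.306),0])
o=np.array([.5225,.0613,.0817])+.081*ty+[0,0,.0037]
for n,x,z in (("top",0,.137),("tip",.009,.106),("shanklatch",-.009,.108),("shankbot",-.009,.09)):
    X=o+ty*x+[0,0,z-.002]; pb=proj(B,X)[0]; print(n,X.round(4),((pb-[310,205])*20).round())
for n,X in (("barmid",[.6008,.0393,.1875]),("bar-y",[.5955,.0201,.1915]),("bar+y",[.606,.0586,.1925])):
    pb=proj(B,X)[0]; print(n,((pb-[310,205])*20).round())
E
```

```text
14.675 [0.5225 0.0613 0.0817] [3.1415 0.     1.3062] [0.83 0.35 3.2 ] [-0.059 -0.225 -0.003] 0.134
14.775 [0.52247924 0.06131852 0.08163233] [-3.14148380e+00  3.28027422e-05  1.30616775e+00] [-0.62599415  0.3641274   2.54849216] [-0.06716541 -0.18712226 -0.02228099] 0.13297089648900046
14.775 [0.5225 0.0613 0.0816] [-3.1415  0.      1.3062] [-0.63  0.36  2.55] [-0.067 -0.187 -0.022] 0.133
top [0.6007 0.0401 0.2204] [287. 145.]
tip [0.6094 0.0377 0.1894] [340. 323.]
shanklatch [0.592  0.0425 0.1914] [226. 344.]
shankbot [0.592  0.0425 0.1734] [224. 455.]
barmid [288. 353.]
bar-y [361. 399.]
bar+y [216. 253.]
```

View pics/si14z.png

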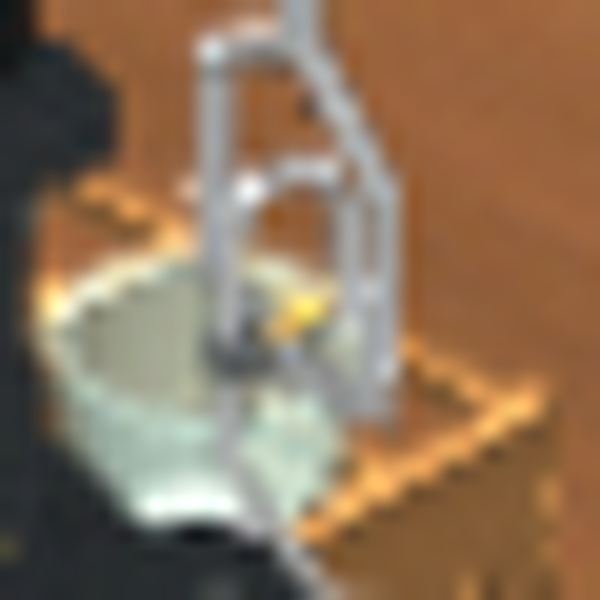

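Request:
{"method": "carry_out", "body": {
  "plan": [0,0,0.003,0,0,0,0.006,0,0,0,0.006,0]
}}

```text
time_s: 15.15
eef_pos: [0.5221, 0.0614, 0.0798]
tool_rot: [-3.141, 0.0, 1.306]
contact_force: [0.1, -1.1, 1.0]
finger_gap: 0.133
```

Request:
{"method": "carry_out", "body": {
  "plan": [0,0,0.003,0,0,0,0.006,0,0,0,0.006,0]
}}

```text
time_s: 15.52
eef_pos: [0.5223, 0.0614, 0.0784]
tool_rot: [-3.141, 0.0, 1.306]
contact_force: [-1.1, -0.3, 0.0]
finger_gap: 0.133
```

Request:
{"method": "carry_out", "body": {
  "plan": [0,0,0.003,0,0,0,0.006,0,0,0,0.006,0]
}}

```text
time_s: 15.9
eef_pos: [0.5225, 0.0614, 0.0771]
tool_rot: [-3.141, -0.0, 1.306]
contact_force: [0.0, 0.2, 0.9]
finger_gap: 0.133
```

Request:
{"method": "carry_out", "body": {
  "plan": [0,0,0.003,0,0,0,0.006,0,0,0,0.009,0,0,0,0.009,0]
}}

```text
time_s: 16.4
eef_pos: [0.5225, 0.0613, 0.0748]
tool_rot: [-3.141, 0.0, 1.306]
contact_force: [-0.9, -0.5, 0.6]
finger_gap: 0.132
```

Request:
{"method": "carry_out", "body": {
  "plan": [0,0,0.003,0,0,0,0.006,0,0,0,0.009,0,0,0,0.009,0]
}}

```text
time_s: 16.9
eef_pos: [0.5224, 0.0613, 0.0725]
tool_rot: [-3.141, 0.0, 1.306]
contact_force: [0.8, -0.1, 1.2]
finger_gap: 0.128
```

```bash
python3 fs.py; python3 look.py 15; python3 - <<'E'
from h import *
import pickle
S=pickle.load(open("f15.pkl","rb"))
B=S["side"]
im=cv2.resize(B["image"][205:235,310:340,::-1],None,fx=20,fy=20,interpolation=cv2.INTER_CUBIC); 
cv2.imwrite("pics/si15z.png",im)
E
```

```text
16.9 [0.5224 0.0613 0.0725] [-3.1413e+00  1.0000e-04  1.3061e+00] [ 0.8  -0.08  1.2 ] [ 0.026 -0.03  -0.072] 0.128
17.0 [0.52243564 0.06133331 0.07259279] [-3.14138621e+00  1.40954324e-05  1.30615941e+00] [ 0.16775602 -0.1935367   0.60992939] [-0.05656246 -0.02380915 -0.01552383] 0.13452981815843357
```

View pics/si15z.png

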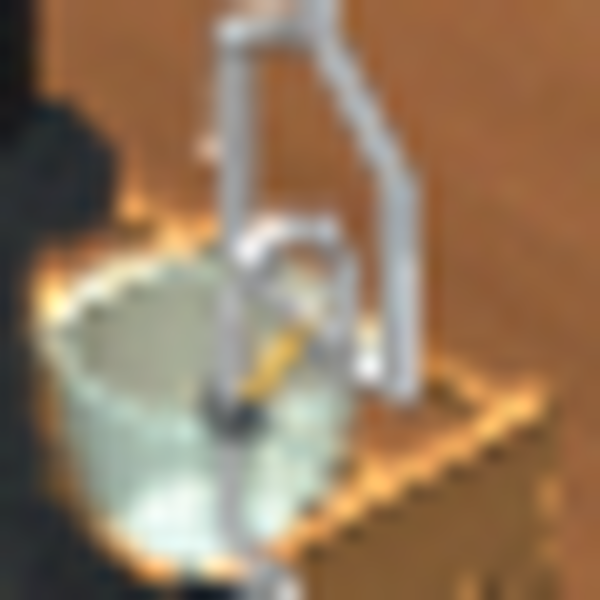

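Request:
{"method": "carry_out", "body": {
  "plan": [0,0,0.003,0,0,0,0.006,0,0,0,0.009,0,0,0,0.009,0]
}}

```text
time_s: 17.5
eef_pos: [0.5224, 0.0613, 0.0703]
tool_rot: [-3.141, 0.0, 1.306]
contact_force: [-0.4, -0.6, -0.2]
finger_gap: 0.132
```

Request:
{"method": "carry_out", "body": {
  "plan": [0,0,0.003,0,0,0,0.006,0,0,0,0.006,0]
}}

```text
time_s: 17.88
eef_pos: [0.5223, 0.0613, 0.0687]
tool_rot: [-3.141, 0.0, 1.306]
contact_force: [-0.9, 0.2, -0.5]
finger_gap: 0.13
```

```bash
python3 fs.py; python3 look.py 16; python3 - <<'E'
from h import *
import pickle
S=pickle.load(open("f16.pkl","rb"))
B=S["side"]
im=cv2.resize(B["image"][205:235,310:340,::-1],None,fx=20,fy=20,interpolation=cv2.INTER_CUBIC); 
cv2.imwrite("pics/si16z.png",im)
E
```

```text
17.875 [0.5223 0.0613 0.0687] [-3.1412e+00  1.0000e-04  1.3062e+00] [-0.94  0.22 -0.46] [-0.011  0.019  0.003] 0.13
17.975 [0.52236761 0.06132884 0.06878605] [-3.14120966e+00  5.27574033e-05  1.30615429e+00] [-0.90039091  0.42400549 -1.96728849] [0.05136238 0.05860666 0.00980095] 0.1307465668662941
```

View pics/si16z.png

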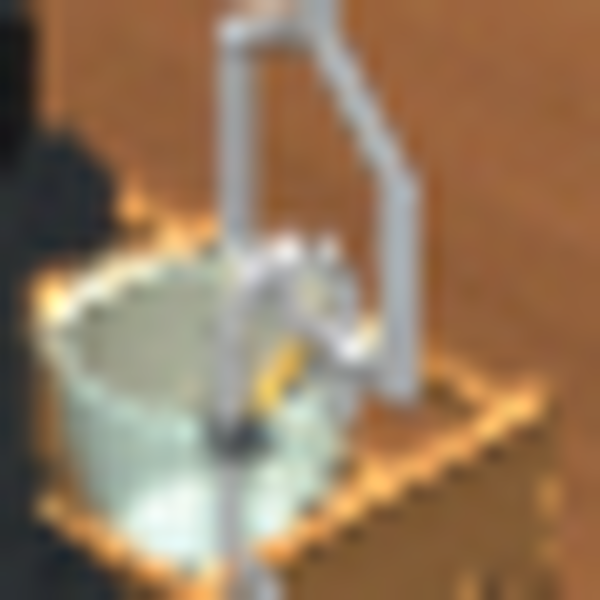

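Request:
{"method": "carry_out", "body": {
  "plan": [0,0,0.003,0,0,0,0.006,0,0,0,0.006,0]
}}

```text
time_s: 18.35
eef_pos: [0.5223, 0.0614, 0.0672]
tool_rot: [-3.141, 0.0, 1.306]
contact_force: [0.3, 0.2, -0.8]
finger_gap: 0.129
```

Request:
{"method": "carry_out", "body": {
  "plan": [0,0,0.003,0,0,0,0.006,0,0,0,0.006,0]
}}

```text
time_s: 18.73
eef_pos: [0.5224, 0.0613, 0.0658]
tool_rot: [-3.141, 0.0, 1.306]
contact_force: [0.4, -0.2, -1.5]
finger_gap: 0.13
```

```bash
cat > z.py <<'E'
import sys,pickle
from h import *
k=sys.argv[1]; S=pickle.load(open(f"f{k}.pkl","rb")); B=S["side"];A=S["scene"]
a=cv2.resize(B["image"][205:235,310:340,::-1],None,fx=13,fy=13,interpolation=cv2.INTER_CUBIC)
b=cv2.resize(A["image"][240:270,335:365,::-1],None,fx=13,fy=13,interpolation=cv2.INTER_CUBIC)
cv2.imwrite(f"pics/z{k}.png",np.hstack([a,b]))
E
python3 fs.py; python3 look.py 17; python3 z.py 17
```

```text
18.725 [0.5224 0.0613 0.0658] [-3.1414  0.      1.3062] [ 0.38 -0.22 -1.47] [0.044 0.071 0.01 ] 0.13
18.825 [0.52251299 0.0613225  0.06589432] [-3.14153110e+00  2.14923246e-05  1.30621296e+00] [ 0.7054408  -0.6832847  -1.25896307] [ 0.0593368   0.11573678 -0.01039354] 0.12931317580835303
```

View pics/z17.png

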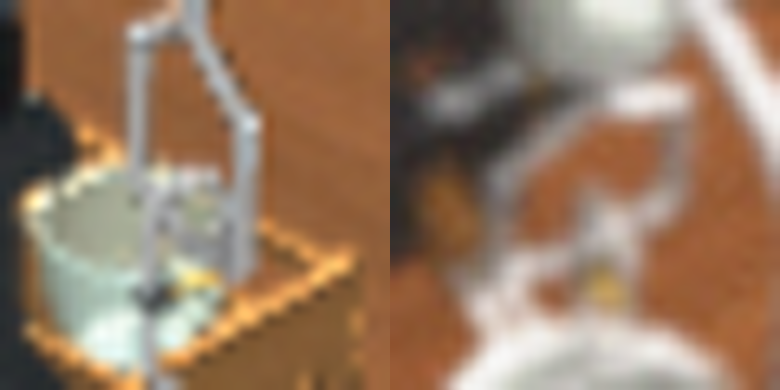

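Request:
{"method": "carry_out", "body": {
  "plan": [0,0,0.004,0,0,0,0.008,0,0,0,0.008,0]
}}

```text
time_s: 19.2
eef_pos: [0.5224, 0.0613, 0.0638]
tool_rot: [-3.141, 0.0, 1.306]
contact_force: [-0.0, 1.0, -1.2]
finger_gap: 0.131
```

Request:
{"method": "carry_out", "body": {
  "plan": [0,0,0.003,0,0,0,0.006,0,0,0,0.006,0]
}}

```text
time_s: 19.58
eef_pos: [0.5225, 0.0613, 0.0623]
tool_rot: [-3.141, -0.0, 1.306]
contact_force: [0.4, 0.8, -0.3]
finger_gap: 0.133
```

Request:
{"method": "carry_out", "body": {
  "plan": [0,0,0.002,0,0,0,0.004,0,0,0,0.004,0]
}}

```text
time_s: 19.95
eef_pos: [0.5225, 0.0613, 0.0614]
tool_rot: [-3.141, 0.0, 1.306]
contact_force: [0.2, 0.2, -0.4]
finger_gap: 0.133
```

Request:
{"method": "carry_out", "body": {
  "plan": [0,0,0.002,0,0,0,0.002,0]
}}

```text
time_s: 20.2
eef_pos: [0.5225, 0.0613, 0.0609]
tool_rot: [-3.142, 0.0, 1.306]
contact_force: [0.6, 0.6, -2.0]
finger_gap: 0.13
```

Request:
{"method": "carry_out", "body": {
  "plan": [0,0,0.002,0,0,0,0.002,0]
}}

```text
time_s: 20.45
eef_pos: [0.5225, 0.0613, 0.0604]
tool_rot: [-3.141, 0.0, 1.306]
contact_force: [-0.2, -0.1, -1.3]
finger_gap: 0.136
```

Request:
{"method": "carry_out", "body": {
  "plan": [0,0,0.002,0,0,0,0.002,0]
}}

```text
time_s: 20.7
eef_pos: [0.5225, 0.0613, 0.0599]
tool_rot: [-3.142, 0.0, 1.306]
contact_force: [-0.2, 0.4, -1.6]
finger_gap: 0.126
```

Request:
{"method": "carry_out", "body": {
  "plan": [0,0,0.002,0,0,0,0.004,0,0,0,0.004,0]
}}

```text
time_s: 21.08
eef_pos: [0.5227, 0.0613, 0.059]
tool_rot: [3.141, -0.0, 1.306]
contact_force: [0.1, -0.3, 0.4]
finger_gap: 0.13
```

Request:
{"method": "carry_out", "body": {
  "plan": [0,0,0.002,0,0,0,0.002,0]
}}

```text
time_s: 21.32
eef_pos: [0.5228, 0.0613, 0.0586]
tool_rot: [3.141, -0.0, 1.306]
contact_force: [0.1, 1.1, 0.2]
finger_gap: 0.131
```

Request:
{"method": "carry_out", "body": {
  "plan": [0,0,0.002,0,0,0,0.002,0]
}}

```text
time_s: 21.58
eef_pos: [0.5229, 0.0613, 0.0582]
tool_rot: [3.141, -0.0, 1.306]
contact_force: [0.3, 0.2, 3.3]
finger_gap: 0.13
```

Request:
{"method": "carry_out", "body": {
  "plan": [0,0,0,0]
}}

```text
time_s: 21.7
eef_pos: [0.5228, 0.0613, 0.0582]
tool_rot: [3.141, -0.0, 1.306]
contact_force: [0.1, -0.0, 2.7]
finger_gap: 0.133
```

Request:
{"method": "carry_out", "body": {
  "plan": [0,0,0,0]
}}

```text
time_s: 21.82
eef_pos: [0.5227, 0.0613, 0.0581]
tool_rot: [3.141, -0.0, 1.306]
contact_force: [0.3, -0.5, 2.1]
finger_gap: 0.131
```

Request:
{"method": "carry_out", "body": {
  "plan": [0,0,0,0]
}}

```text
time_s: 21.95
eef_pos: [0.5227, 0.0613, 0.0581]
tool_rot: [3.141, -0.0, 1.306]
contact_force: [0.6, -0.1, 2.1]
finger_gap: 0.128
```

Request:
{"method": "carry_out", "body": {
  "plan": [0,0,0,0]
}}

```text
time_s: 22.08
eef_pos: [0.5227, 0.0613, 0.058]
tool_rot: [3.141, -0.0, 1.306]
contact_force: [0.4, -0.6, 3.0]
finger_gap: 0.13
```

```bash
python3 - <<'E'
from rig import manip,eyes
import numpy as np
F=[];T=[]
for i in range(8):
    s=manip.sense();F.append(s["contact_force"]);T.append(s["torque"]); eyes.grab_frame("side")
print(np.mean(F,0),np.std(F,0),np.mean(T,0),np.std(T,0),s["eef_pos"],s["time_s"])
E
```

```text
[0.18012287 0.11416303 3.22010404] [0.441175   0.40962211 0.29301145] [-0.08560576 -0.23672118 -0.0077389 ] [0.02734932 0.02387832 0.02033512] [0.52259018 0.06129418 0.05795673] 22.425
```

Request:
{"method": "carry_out", "body": {
  "plan": [0,0,0.0005,0,0,0,0.0005,0,0,0,0.0005,0,0,0,0.0005,0]
}}

```text
time_s: 22.98
eef_pos: [0.5226, 0.0613, 0.0578]
tool_rot: [3.141, -0.0, 1.306]
contact_force: [0.9, 0.4, 3.8]
finger_gap: 0.132
```

```bash
cat > avg.py <<'E'
from rig import manip,eyes
import numpy as np
F=[];T=[]
for i in range(10):
    s=manip.sense();F.append(s["contact_force"]);T.append(s["torque"]); eyes.grab_frame("side")
print(np.mean(F,0),np.std(F,0),np.mean(T,0),np.std(T,0),s["eef_pos"],s["time_s"]); print(np.array(F)[:,2].round(2))
E
python3 avg.py
```

```text
[ 0.04190298 -0.04866419  3.71071706] [0.44977582 0.58805276 0.53887682] [-0.10854858 -0.29425738 -0.03409891] [0.03050712 0.03311491 0.0355274 ] [0.52254857 0.06130321 0.05781639] 23.425
[3.77 3.73 3.59 4.22 2.63 4.4  3.39 4.08 4.26 3.04]
```

Request:
{"method": "carry_out", "body": {
  "plan": [0,0,-0.0015,0,0,0,-0.003,0,0,0,-0.003,0]
}}

```text
time_s: 23.85
eef_pos: [0.5222, 0.0614, 0.0583]
tool_rot: [-3.141, 0.0, 1.306]
contact_force: [0.2, 1.2, 1.0]
finger_gap: 0.13
```

```bash
python3 avg.py; python3 look.py 18; python3 z.py 18
```

```text
[5.24465356e-05 1.64535835e-01 1.62276284e+00] [0.26982834 0.52902445 0.52600424] [-0.04622113 -0.13463301 -0.01755117] [0.019703   0.03814669 0.03734987] [0.52242598 0.06131725 0.05847269] 24.3
[0.99 1.78 2.09 1.29 0.83 1.76 2.11 2.54 1.09 1.74]
24.45 [0.52245885 0.06131255 0.0585048 ] [-3.14145522e+00  1.34114823e-05  1.30611274e+00] [-0.16151937 -0.68147096  2.2947746 ] [-0.04591202 -0.06998679  0.03450098] 0.12652035046857302
```

View pics/z18.png

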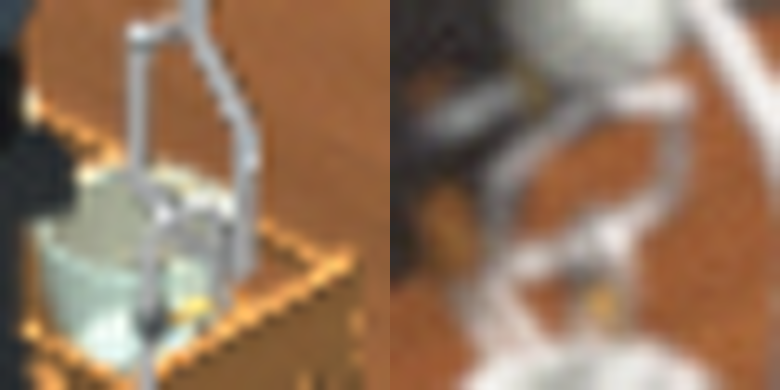

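View pics/si18.png

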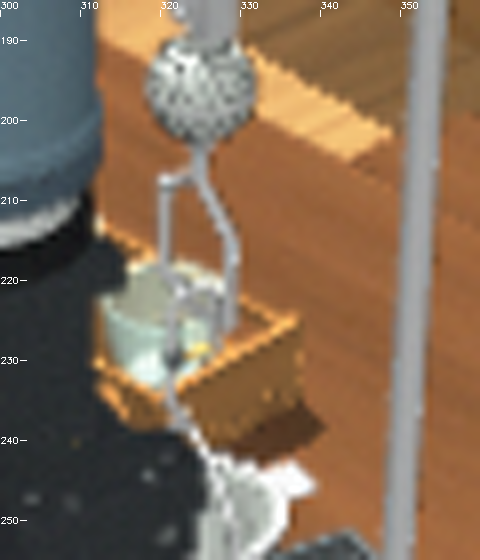

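Request:
{"method": "carry_out", "body": {
  "plan": [0,0,-0.0012,0,0,0,-0.0024,0,0,0,-0.0024,0]
}}

```text
time_s: 24.82
eef_pos: [0.5223, 0.0614, 0.0589]
tool_rot: [-3.141, 0.0, 1.306]
contact_force: [0.2, 0.1, 0.0]
finger_gap: 0.126
```

```bash
python3 avg.py
```

```text
[ 0.02534589 -0.12586859  0.1710331 ] [0.40803308 0.44943221 0.54181057] [0.00661123 0.01449461 0.00672521] [0.02859731 0.0289257  0.02992005] [0.5224587  0.06133863 0.05908455] 25.275
[ 0.02  0.63  0.2   0.69  0.53  0.95  0.39 -0.6  -0.64 -0.46]
```

Request:
{"method": "carry_out", "body": {
  "plan": [0,0,0,0,0,0,0,0,0,0,0,0],
  "grip_force": 3
}}

```text
time_s: 25.7
eef_pos: [0.5225, 0.0613, 0.0591]
tool_rot: [-3.142, 0.0, 1.306]
contact_force: [0.5, 1.1, 0.2]
finger_gap: 0.138
```

Request:
{"method": "carry_out", "body": {
  "plan": [0,0,0,0,0,0,0,0,0,0,0,0],
  "hand": 0.6
}}

```text
time_s: 26.08
eef_pos: [0.5225, 0.0613, 0.0592]
tool_rot: [3.142, -0.0, 1.306]
contact_force: [-0.0, 0.7, 0.4]
finger_gap: 0.201
```

```bash
python3 fs.py; python3 - <<'E'
from h import *
from rig import eyes
w=eyes.grab_frame("wrist"); crop(w,(320,320),200,230,3,"pics/w19.png")
E
```

```text
26.075 [0.5225 0.0613 0.0592] [ 3.1416 -0.      1.3061] [-0.02  0.65  0.38] [-0.003 -0.01   0.006] 0.201
```

View pics/w19.png

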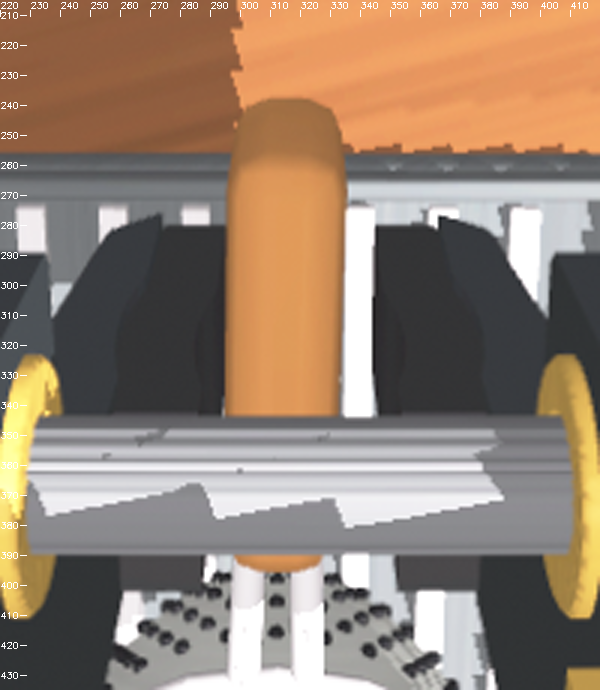

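Request:
{"method": "carry_out", "body": {
  "plan": [0,0,0,0,0,0,0,0,0,0,0,0],
  "hand": 0.2
}}

```text
time_s: 26.5
eef_pos: [0.5226, 0.0613, 0.0592]
tool_rot: [3.142, 0.0, 1.306]
contact_force: [-0.4, -0.7, -0.1]
finger_gap: 0.401
```

```bash
python3 fs.py; python3 - <<'E'
from h import *
from rig import eyes
w=eyes.grab_frame("wrist"); crop(w,(320,320),200,230,3,"pics/w20.png")
E
```

```text
26.5 [0.5226 0.0613 0.0592] [3.1415 0.     1.3062] [-0.4  -0.67 -0.15] [0.035 0.024 0.017] 0.401
```

View pics/w20.png

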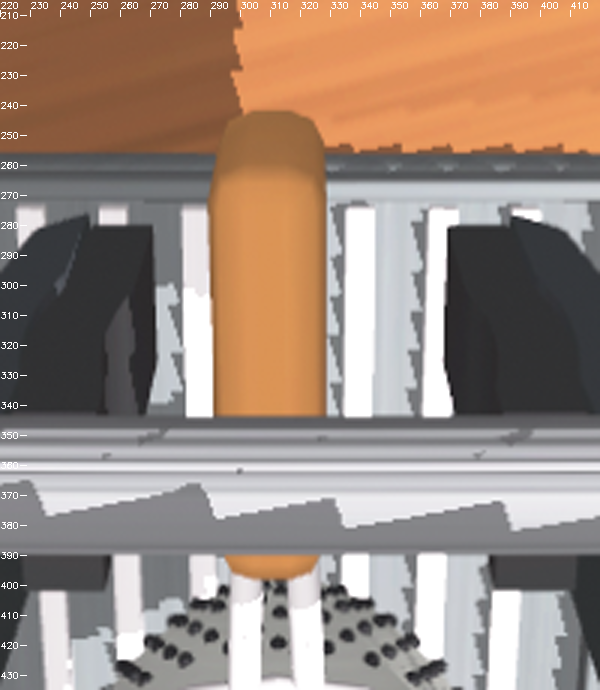

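Request:
{"method": "carry_out", "body": {
  "plan": [-0.008,-0.01,0,0,-0.01,-0.05,0,0,-0.01,-0.12,0,0,-0.01,-0.22,0,0,-0.01,-0.36,0,0]
}}

```text
time_s: 27.18
eef_pos: [0.434, 0.0826, 0.0591]
tool_rot: [3.141, -0.0, 1.306]
contact_force: [1.1, -0.6, 0.1]
finger_gap: 0.403
```

Request:
{"method": "carry_out", "body": {
  "plan": [0,-0.15,-0.05,0,0,-0.25,-0.15,0,0,-0.25,-0.2,0,0,-0.25,-0.2,0,0,-0.25,-0.2,0]
}}

```text
time_s: 27.8
eef_pos: [0.3752, 0.0985, 0.1088]
tool_rot: [-3.141, 0.0, 1.306]
contact_force: [0.4, 0.6, -0.1]
finger_gap: 0.404
```

```bash
python3 fs.py; sed -i 's/(330,220),60,70,8/(335,230),80,90,6/;s/(345,250),70,70,8/(350,265),80,75,8/' look.py; python3 look.py 21
```

```text
27.8 [0.3752 0.0985 0.1088] [-3.1414e+00  1.0000e-04  1.3057e+00] [ 0.37  0.64 -0.07] [-0.033 -0.016 -0.095] 0.404
27.9 [0.3746263  0.09855798 0.10838202] [-3.14009401e+00  3.86212394e-04  1.30568773e+00] [-1.12658614  0.46099723  0.05631552] [0.01824213 0.02749383 0.03663587] 0.39858669455968226
```

View pics/si21.png

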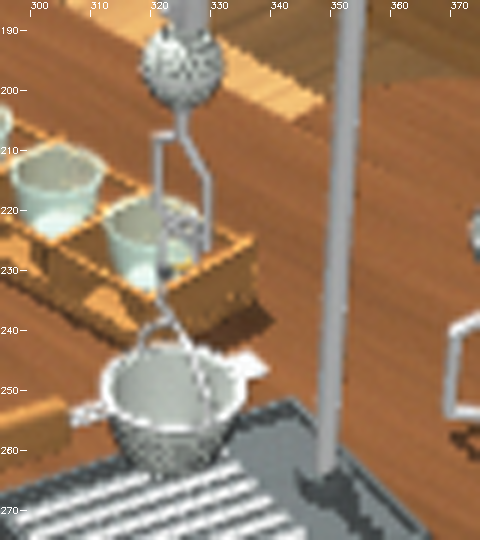

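View pics/sc21.png

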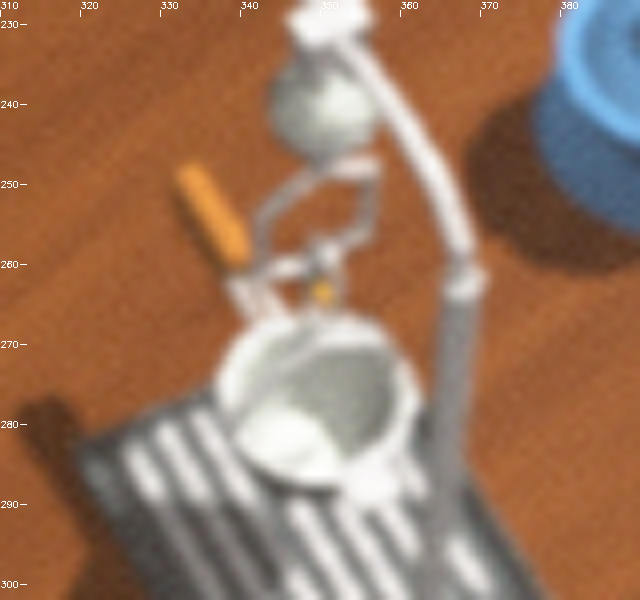

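Request:
{"method": "carry_out", "body": {
  "plan": [0,-0.05,-0.2,0,0,-0.05,-0.4,0,0,-0.05,-0.4,0,0,-0.05,-0.4,0,0,-0.05,-0.4,0]
}}

```text
time_s: 28.52
eef_pos: [0.3616, 0.102, 0.2074]
tool_rot: [-3.138, 0.001, 1.306]
contact_force: [0.6, -0.1, -0.3]
finger_gap: 0.4
```

```bash
cat > still.py <<'E'
from h import *
from rig import eyes,manip
r=None
for i in range(24):
    f=eyes.grab_frame("side"); g=cv2.cvtColor(f["image"],cv2.COLOR_RGB2GRAY).astype(np.float32)[180:268,285:345]
    if r is None: r=g
    out=[]
    for (y0,y1) in ((5,26),(58,84)):
        (dx,dy),_=cv2.phaseCorrelate(r[y0:y1],g[y0:y1]); out+= [round(dx,2),round(dy,2)]
    if i%2==0: print(i,out,round(float(np.abs(g-r).mean()),2))
print(manip.sense()["time_s"])
E
python3 still.py
```

```text
0 [0.0, 0.0, 0.0, 0.5] 0.0
2 [-0.01, -0.01, 0.0, 0.47] 1.07
4 [-0.03, 0.0, 0.06, 0.47] 1.62
6 [-0.03, 0.02, -0.09, 0.37] 2.0
8 [-0.03, 0.01, -0.09, 0.44] 2.14
10 [-0.03, 0.01, -0.12, 0.37] 2.05
12 [-0.02, -0.01, -0.01, 0.42] 1.7
14 [-0.03, 0.01, 0.03, 0.44] 1.28
16 [-0.02, -0.03, 0.02, 0.43] 1.2
18 [0.01, 0.05, 0.01, 0.45] 1.55
20 [0.03, -0.01, 0.01, 0.4] 1.87
22 [-0.05, -0.02, -0.11, 0.4] 2.07
29.725
```

Request:
{"method": "carry_out", "body": {
  "plan": [0,0,0,0,0,0,0,0,0,0,0,0,0,0,0,0,0,0,0,0]
}}

```text
time_s: 30.35
eef_pos: [0.3626, 0.1021, 0.2091]
tool_rot: [3.142, 0.0, 1.306]
contact_force: [0.3, -0.4, -0.1]
finger_gap: 0.394
```

Request:
{"method": "carry_out", "body": {
  "plan": [0,0,0,0,0,0,0,0,0,0,0,0,0,0,0,0,0,0,0,0]
}}

```text
time_s: 30.98
eef_pos: [0.3626, 0.1021, 0.2092]
tool_rot: [3.142, 0.0, 1.306]
contact_force: [0.5, -0.9, -0.1]
finger_gap: 0.398
```

Request:
{"method": "carry_out", "body": {
  "plan": [0,0,0,0,0,0,0,0,0,0,0,0,0,0,0,0,0,0,0,0]
}}

```text
time_s: 31.6
eef_pos: [0.3626, 0.1021, 0.2091]
tool_rot: [-3.142, 0.0, 1.306]
contact_force: [0.3, -0.7, 0.1]
finger_gap: 0.4
```

Request:
{"method": "carry_out", "body": {
  "plan": [0,0,0,0,0,0,0,0,0,0,0,0,0,0,0,0,0,0,0,0]
}}

```text
time_s: 32.22
eef_pos: [0.3626, 0.1021, 0.2091]
tool_rot: [3.142, -0.0, 1.306]
contact_force: [-0.4, 0.9, 0.2]
finger_gap: 0.4
```

Request:
{"method": "carry_out", "body": {
  "plan": [0,0,0,0,0,0,0,0,0,0,0,0,0,0,0,0,0,0,0,0]
}}

```text
time_s: 32.85
eef_pos: [0.3626, 0.102, 0.2091]
tool_rot: [3.142, 0.0, 1.306]
contact_force: [-0.5, 0.1, -1.4]
finger_gap: 0.402
```

Request:
{"method": "carry_out", "body": {
  "plan": [0,0,0,0,0,0,0,0,0,0,0,0,0,0,0,0,0,0,0,0]
}}

```text
time_s: 33.48
eef_pos: [0.3626, 0.102, 0.2091]
tool_rot: [-3.142, 0.0, 1.306]
contact_force: [0.4, 0.0, -0.4]
finger_gap: 0.396
```

Request:
{"method": "carry_out", "body": {
  "plan": [0,0,0,0,0,0,0,0,0,0,0,0,0,0,0,0,0,0,0,0]
}}

```text
time_s: 34.1
eef_pos: [0.3626, 0.1021, 0.2091]
tool_rot: [-3.142, 0.0, 1.306]
contact_force: [0.6, -0.4, -0.6]
finger_gap: 0.405
```

Request:
{"method": "carry_out", "body": {
  "plan": [0,0,0,0,0,0,0,0,0,0,0,0,0,0,0,0,0,0,0,0]
}}

```text
time_s: 34.72
eef_pos: [0.3626, 0.1021, 0.2091]
tool_rot: [3.142, 0.0, 1.306]
contact_force: [0.2, -0.1, 0.5]
finger_gap: 0.401
```

```bash
python3 still.py; python3 look.py 22
```

```text
0 [0.0, 0.0, 0.0, 0.5] 0.0
2 [0.01, 0.01, 0.01, 0.49] 1.09
4 [-0.0, 0.03, -0.04, 0.48] 1.2
6 [-0.01, 0.02, 0.02, 0.52] 1.26
8 [-0.01, 0.05, 0.0, 0.49] 1.26
10 [-0.01, 0.05, -0.03, 0.5] 1.22
12 [-0.01, 0.05, -0.03, 0.49] 1.14
14 [0.0, 0.05, 0.01, 0.53] 1.09
16 [-0.02, 0.02, 0.0, 0.47] 1.06
18 [-0.01, 0.04, -0.01, 0.48] 1.17
20 [0.02, 0.06, -0.04, 0.52] 1.26
22 [0.02, 0.04, 0.05, 0.48] 1.26
35.925
36.025 [0.36259929 0.10205971 0.20913881] [-3.14159032e+00  2.85415792e-05  1.30618954e+00] [ 0.69422261 -0.34481305  0.46998666] [-0.04370879  0.0056687  -0.02753218] 0.3983519219045241
```

View pics/si22.png

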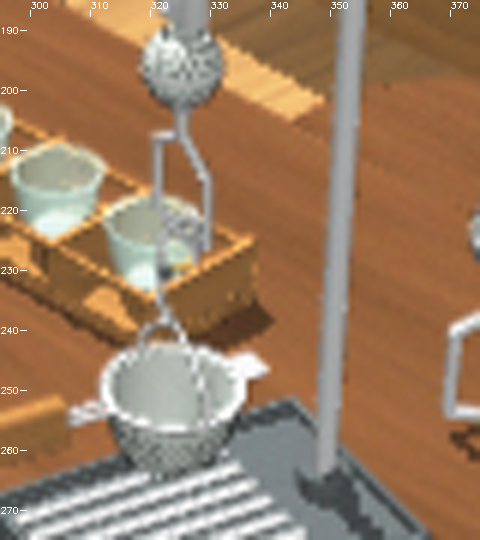

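Request:
{"method": "carry_out", "body": {
  "plan": [0,0,0,0,0,0,0,0,0,0,0,0,0,0,0,0,0,0,0,0]
}}

```text
time_s: 36.65
eef_pos: [0.3626, 0.1021, 0.2092]
tool_rot: [3.142, -0.0, 1.306]
contact_force: [0.2, 0.2, 0.3]
finger_gap: 0.405
```

Request:
{"method": "carry_out", "body": {
  "plan": [0,0,0,0,0,0,0,0,0,0,0,0,0,0,0,0,0,0,0,0]
}}

```text
time_s: 37.28
eef_pos: [0.3626, 0.1021, 0.2091]
tool_rot: [3.142, -0.0, 1.306]
contact_force: [-0.1, -0.1, -0.1]
finger_gap: 0.401
```

Request:
{"method": "carry_out", "body": {
  "plan": [0,0,0,0,0,0,0,0,0,0,0,0,0,0,0,0,0,0,0,0]
}}

```text
time_s: 37.9
eef_pos: [0.3626, 0.102, 0.2091]
tool_rot: [3.142, 0.0, 1.306]
contact_force: [-0.1, 0.3, -0.5]
finger_gap: 0.403
```

Request:
{"method": "carry_out", "body": {
  "plan": [0,0,0,0,0,0,0,0,0,0,0,0,0,0,0,0,0,0,0,0]
}}

```text
time_s: 38.52
eef_pos: [0.3626, 0.1021, 0.2091]
tool_rot: [-3.142, 0.0, 1.306]
contact_force: [0.3, 0.1, -0.2]
finger_gap: 0.399
```

Request:
{"method": "carry_out", "body": {
  "plan": [0,0,0,0,0,0,0,0,0,0,0,0,0,0,0,0,0,0,0,0]
}}

```text
time_s: 39.15
eef_pos: [0.3626, 0.102, 0.2092]
tool_rot: [3.142, 0.0, 1.306]
contact_force: [-0.6, -0.8, -0.3]
finger_gap: 0.4
```

Request:
{"method": "carry_out", "body": {
  "plan": [0,0,0,0,0,0,0,0,0,0,0,0,0,0,0,0,0,0,0,0]
}}

```text
time_s: 39.78
eef_pos: [0.3626, 0.1021, 0.2092]
tool_rot: [3.142, 0.0, 1.306]
contact_force: [0.7, 0.7, 0.3]
finger_gap: 0.398
```

```bash
python3 still.py; python3 - <<'E'
from h import *
from rig import eyes
f=eyes.grab_frame("scene"); cv2.imwrite("pics/scend.png",f["image"][:,:,::-1])
E
```

```text
0 [0.0, 0.0, 0.0, 0.5] 0.0
2 [0.0, 0.02, -0.01, 0.47] 1.1
4 [-0.03, 0.01, -0.04, 0.49] 1.11
6 [-0.04, 0.01, 0.01, 0.5] 1.14
8 [-0.0, -0.01, -0.02, 0.5] 1.13
10 [-0.02, -0.02, -0.03, 0.5] 1.13
12 [0.01, -0.02, -0.04, 0.5] 1.12
14 [0.01, -0.01, -0.02, 0.45] 1.09
16 [-0.04, 0.02, 0.0, 0.48] 1.11
18 [0.02, 0.01, -0.04, 0.48] 1.11
20 [-0.04, 0.02, -0.05, 0.49] 1.14
22 [-0.02, 0.02, 0.02, 0.48] 1.14
40.975
```

View pics/scend.png

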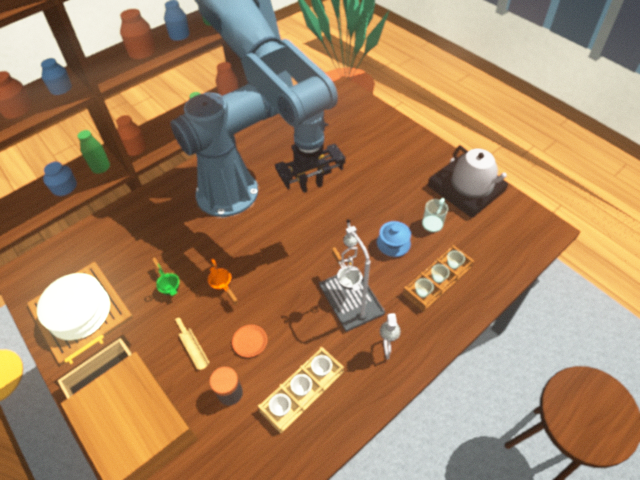

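The chain is still to within camera noise and the other items stand where they did at the start, so I'm handing in.

```bash
python3 -c "
from rig import manip
print(manip.hand_in())"
```

```text
the job is handed in; nothing more can be done
None
```

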